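Set the rewinder nip: slacken the lever jam nut, wind in the screw by feel, relock it

TASK

The nip of the bench rewinder has been left backed off. Swing the lever jam nut anticlockwise until it is slack, wind the wing-knob screw clockwise until you feel its foot bear on the sprung pressure bar below (go a little past first contact, an eighth of a turn at most), then swing the lever clockwise until the jam nut is good and tight again. Leave the roll, the core and the bottle beside the machine where they stand.

Things in the scene. Friction and masses are not known exactly. Their poses are not given: they have to be found in the camera images.
- machine: bench-top pull-nip unit, bolted down: grey base plate 250 x 220, two cheeks, steel and rubber rollers; its adjuster head leans 30 degrees to its front (-x, the robot's side). Origin at the underside, 30 to the front of the plate's centre; z up. A guide roller (diameter 24) lies across it, 35 beyond (+x) and 135 above the backed-off wing knob: take that along its leaning axis, not straight from above.
- crosshead (a point): centre of the top of the round boss (diameter 44, 6 high) on the crosshead, on the axis of screw and jam nut. z points up along this axis (30 degrees from vertical, towards -x of the machine), y is the machine's y. The crosshead block under the boss is 60 x 182 (x, y).
- screw: pressure screw. Black wing knob on top: a bar 54 long, 16 thick, 30 high; origin at its centre, 66 to 74 above crosshead, z up the axis, x along the bar. Clockwise from above drives it down, 2.5 per radian. Nut slack: turns at 0.05 N m; nut tight: jammed, over 0.5. Its foot meets the bar after 0.8 to 2.4 rad, each time different; from there the torque rises 0.5 to 1 N m per rad. Stays where left.
- jam_nut: steel hexagon 42 wide, 19 high, with one lever; origin on the axis 14 to 18 above crosshead, z up the axis, x along the lever: a bar of diameter 12, 14 above the origin at 92 out. Clockwise from above tightens. Starts tight (0.3 to 0.6 N m to free), slack after 0.9 rad at most anticlockwise, then 0.08 N m; travel ends 0.6 rad or more later. Tight is 0.8 N m or more, 1.2 is firm. Stays where left.
- lever_ball (a point): centre of the black ball (diameter 26) at the end of the jam nut's lever, 98 from the screw axis, 14 above the jam nut's origin. Starts between the machine's front and its +y side.
- keyed_washer: dark steel washer, diameter 38, 3 thick, under the jam nut; keyed to the screw (turns with it). The tight jam nut presses on it. Origin at its centre.
- pressure_bar: steel bar 148 x 40 x 10 under the crosshead, across the machine, on two springs over the rubber roller; the screw's foot (diameter 24) presses on its middle. Origin at its centre.
- film_roll: loose bystander: roll of silver film standing on end, diameter 68, height 156; origin at the centre of its underside
- spare_core: loose bystander: empty cardboard core standing on end, outer diameter 56, height 110; origin at the centre of its underside
- cleaner_bottle: loose bystander: clear bottle of cleaner, diameter 60, height 170; origin at the centre of its underside

How it is judged:
By the outcome, as a careful person would: the job done as asked, in the order asked, and still so for the second after the job is handed in, with the robot touching nothing.
It also fails if it takes over 72 s, if anything falls off the work surface, if the arm or the gripper's body presses on something with over 40 N, if the wrist force passes 120 N, or if a joint passes its speed limit or range.

ROBOT

A 7-joint arm with a two-finger parallel gripper is mounted at the origin on the work surface. World frame = base frame: x ahead of the robot, y to its left, z up, the work surface at z = 0. Lengths are in m, angles in degrees, forces in N, time in s.
With the tool pointing down it reaches from about 0.425 to 0.875 m from the base axis. Payload 4.7 kg.
Tool frame: the origin (TCP) lies at the very end of the fingers, on their centre line; the grasp point (between the pads) lies 19 mm behind it; z points along the fingers, y is the direction in which the jaws open and shut (so a half turn about z gives the same grasp; the last joint's range is limited). The gripper opens to 87 mm and grips with 3 to 60 N. Pads are 19 mm wide; open, the fingers measure 117 mm over their backs; the gripper's body (75 mm by 190 mm) begins 51 mm behind the grasp point.
Start: joints at [64.292, 18.392, -4.016, 83.108, 1.295, 78.541, -3.26], TCP at [0.29, -0.582, 0.223] pointing down, gripper open.
Joint ranges: [-163.93, 163.93], [-17.29, 119.83], [-79.2, 71.16], [3.27, 140.29], [-89.18, 269.18], [5.43, 117.66], [-154.24, 154.24]. Speed limits (degrees/s): [147.25, 147.25, 180, 180, 180, 180, 180].

INTERFACE

Orientations are given as [roll, pitch, yaw] about the fixed x, y, z axes, in that order (R = Rz(yaw) Ry(pitch) Rx(roll)).
In Python, from cell import env gives the robot as it stands.
- The arm moves only by the tool servo_tool, never from a script. Its argument "increments" is a list that holds one entry, the list of rows, each a list of 7 numbers: the shift along the tool's x, y, z in m, then the turn, a rotation vector about the tool's x, y, z in degrees, then the opening, from -1 (shut) to 1 (fully open). In form: [[[dx, dy, dz, rx, ry, rz, fingers], ...]]. A call has 1 to 20 rows; each row is the pose to reach, as a shift and turn from the pose commanded when the call began, along the tool's axes at that moment; what a row does not reach only later rows make up. A row lasts 1/10 s, in which the tool goes at most 50 mm and 8.59 degrees, less where a joint would pass 70% of its speed; a pose out of reach is approached as far as the arm can. A call with a gripper value outside its range is refused whole. The fingers move at their own pace and stop on an object; "squeeze" is the grip in N (left out, the last holds). Time passes only in rows, so rows that repeat a pose let the fingers close. It gives the time, the measured TCP pose, the force and the opening at its end, in the units of the state.
- env.get_obs(): the state, without advancing time (a new reading comes with each control period).
- env.read_camera(name): name is "side" or "top" or "wrist"; returns a dict with "frame" (400x640x3 uint8, blue, green, red), "intrinsics" (3x3 intrinsics, pixels), "D" ([k1, k2, p1, p2, k3] as OpenCV has them; the pictures are not rectified), "rvec" (rotation vector, rad) and "tvec" (3), from world to camera coordinates, as OpenCV has them. Camera axes: x right, y down, z forward; pixel columns grow to the right and rows downward; lengths in m; the calibration is good to about 2 mm. A picture is of the moment at which its call begins. There is no depth.
- env.sign_off(): hands the job in, once; it reports no verdict.
The state is a dict: "time_s": time; "qpos": joint angles; "joint_velocities": joint speeds; "effort": joint torques, N m; "tool_pos": TCP position; "tool_rot": TCP orientation; "force": force on the tool from outside, world axes, zero at the start; "wrist_torque": the same for the moment, N m; "grip_width": finger opening in m.
Only numpy, scipy, OpenCV 4.12 (cv2) and the standard library are available. Lean on these libraries where they do the work, as an engineer would, in place of code of your own. Each camera call takes 0.05 s, during which the arm holds its last target.

## Working session

There is one attempt and no reset: what is moved stays moved. The work goes in short steps, Python scripts to look and compute and a tool call to move; the robot and the scene stay as the last step left them, time stands still between calls to the robot, and variables do not carry over. Pictures are saved under pics/ and viewed, and the job is handed in when it is done.

Besides the shell and the picture viewer there is one more tool, called after "Emit:" as a command line: name --argument value ..., lists and objects as JSON in quotes. servo_tool: Moves the arm, as the interface text tells. Its arguments: {"type":"object","properties":{"increments":{"type":"array","items":{"type":"array","items":{"type":"array","items":{"type":"number"}}}},"squeeze":{"type":"number"}},"required":["increments"]}

```bash
ls; mkdir -p pics
python3 - <<'E'
from cell import env
import cv2
print(env.get_obs())
for n in ["side","top","wrist"]:
    c=env.read_camera(n); cv2.imwrite(f"pics/{n}0.png",c["frame"]); print(n,c["intrinsics"],c["D"],c["rvec"],c["tvec"])
E
```

```text
pics
{'time_s': 0.0, 'qpos': array([64.29135456, 18.43895844, -4.01521409, 83.17596149,  1.29634733,
       78.53979701, -3.25981159]), 'joint_velocities': array([-0.00257439, -0.03848885, -0.03642777, -0.04030993, -0.03386576,
       -0.05714891,  0.05294369]), 'effort': array([ 3.90481464e-04, -4.91286027e+01, -4.03451510e-01, -3.12524521e+01,
       -6.40042895e-02,  4.36513138e-02,  1.49461844e-04]), 'tool_pos': array([ 0.2898915 , -0.58115401,  0.22145334]), 'tool_rot': array([-1.79890600e+02,  7.18169392e-03,  2.65185816e+01]), 'force': array([ 0.01225499, -0.61330838, -0.26398673]), 'wrist_torque': array([ 0.02921444, -0.01517972, -0.02668312]), 'grip_width': 0.08709434490519669}
side [[510.70383042   0.         320.14460592]
 [  0.         510.70383042 195.09901664]
 [  0.           0.           1.        ]] [-0.02325649  0.          0.          0.          0.        ] [ 2.400365   -0.02709024  0.0178111 ] [-0.64288392  0.11513487  1.09092949]
top [[375.18356451   0.         317.24012643]
 [  0.         375.18356451 203.90563094]
 [  0.           0.           1.        ]] [0.01734414 0.         0.         0.         0.        ] [ 2.17707084 -2.14492129  0.18420821] [-0.00132845  0.66739583  0.98453482]
wrist [[300.3260558    0.         324.21669763]
 [  0.         300.3260558  199.84318344]
 [  0.           0.           1.        ]] [-0.03057132  0.          0.          0.          0.        ] [-2.45512816  1.51897386  0.2228038 ] [-0.64864182 -0.03351887  0.39100647]
```

View pics/side0.png

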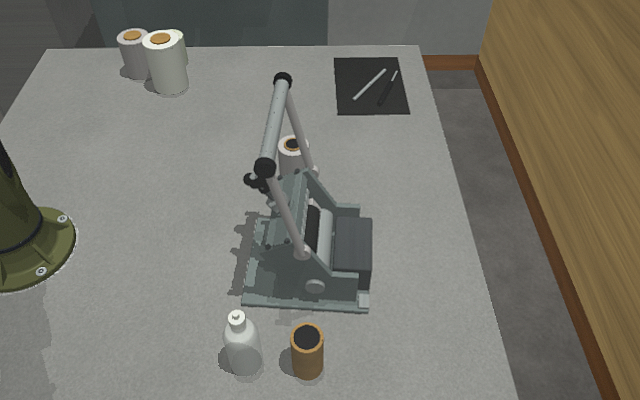

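View pics/top0.png

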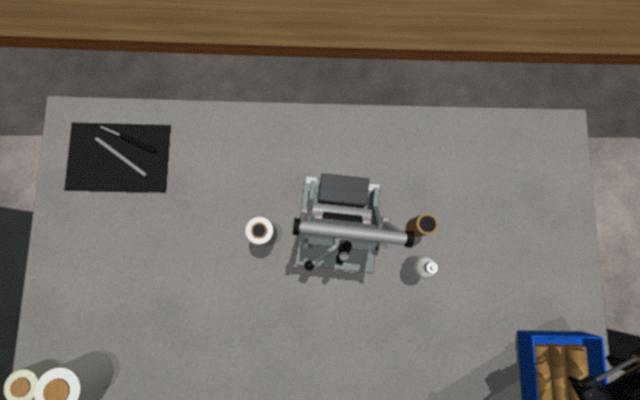

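View pics/wrist0.png

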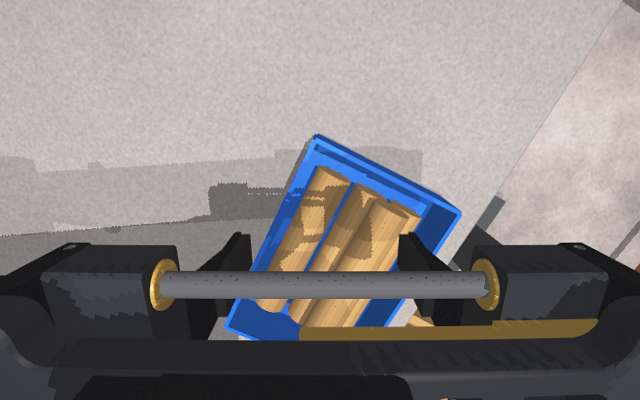

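```bash
cat > h.py <<'E'
import numpy as np, cv2, json
from scipy.spatial.transform import Rotation as R
def cam(c):
    Rm=cv2.Rodrigues(np.array(c["rvec"],float))[0]; t=np.array(c["tvec"],float); return Rm,t.ravel()
def ray(c,uv):
    Rm,t=cam(c); p=cv2.undistortPoints(np.array([[uv]],float),np.array(c["intrinsics"]),np.array(c["D"],float))[0,0]
    d=Rm.T@np.array([p[0],p[1],1]); return -Rm.T@t,d/np.linalg.norm(d)
def tri(*obs):
    A=np.zeros((3,3));b=np.zeros(3)
    for c,uv in obs:
        o,d=ray(c,uv);P=np.eye(3)-np.outer(d,d);A+=P;b+=P@o
    x=np.linalg.solve(A,b)
    return x,[np.linalg.norm((np.eye(3)-np.outer(d,d))@(x-o)) for o,d in [ray(c,uv) for c,uv in obs]]
def plane(c,uv,z):
    o,d=ray(c,uv);return o+d*(z-o[2])/d[2]
def proj(c,X):
    return cv2.projectPoints(np.array(X,float).reshape(-1,1,3),np.array(c["rvec"],float),np.array(c["tvec"],float),np.array(c["intrinsics"]),np.array(c["D"],float))[0][:,0]
def crop(c,x0,y0,x1,y1,s,name):
    cv2.imwrite("pics/"+name+".png",cv2.resize(c["frame"][y0:y1,x0:x1],None,fx=s,fy=s,interpolation=cv2.INTER_CUBIC))
def Rt(rot): return R.from_euler('xyz',rot,degrees=True).as_matrix()
E
python3 - <<'E'
from cell import env
from h import *
c=env.read_camera("side"); print(ray(c,(320,200))); crop(c,220,60,400,330,2.2,"s1"); crop(c,230,150,330,250,6,"s2")
c=env.read_camera("top"); print(ray(c,(320,200))); crop(c,230,160,450,290,3.6,"t1");crop(c,290,220,390,280,8,"t2")
c=env.read_camera("wrist"); Rm,t=cam(c); o=env.get_obs(); T=Rt(o['tool_rot']); print(T.T@(-Rm.T@t-o['tool_pos']), T.T@Rm.T)
E
```

```text
(array([ 0.62198625, -0.66709335,  0.88589078]), array([ 0.02008586,  0.66772351, -0.74413834]))
(array([0.5215408 , 0.03691737, 1.06834454]), array([ 0.1516919 , -0.03461851, -0.9878214 ]))
[ 0.07958821 -0.00085429 -0.16204107] [[-2.63503793e-04 -9.58260553e-01 -2.85896211e-01]
 [ 9.99999746e-01 -4.41821912e-04  5.59212671e-04]
 [-6.62186654e-04 -2.85895991e-01  9.58260426e-01]]
```

View pics/s1.png

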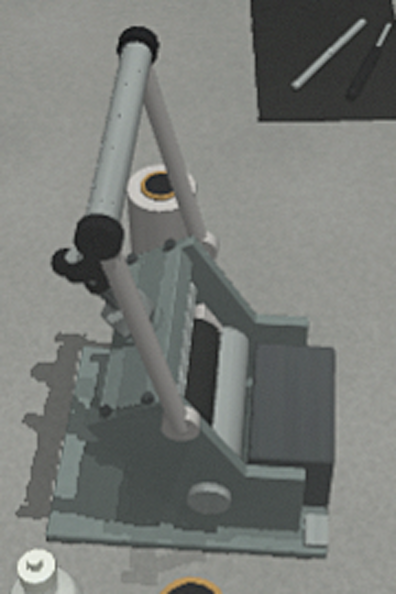

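View pics/s2.png

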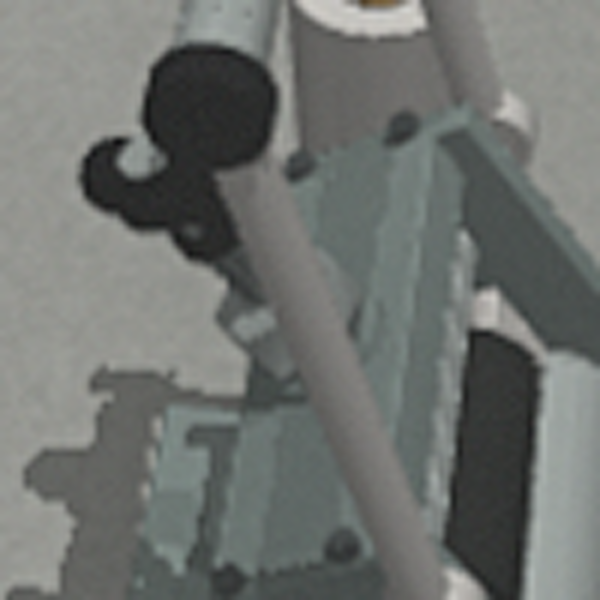

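View pics/t1.png

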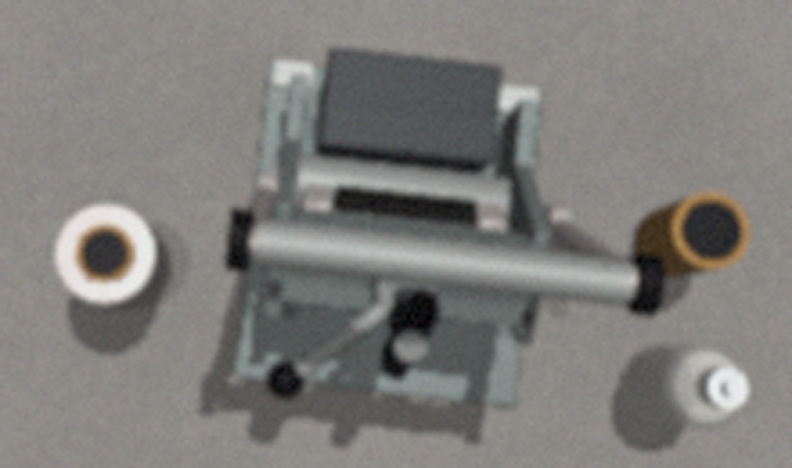

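View pics/t2.png

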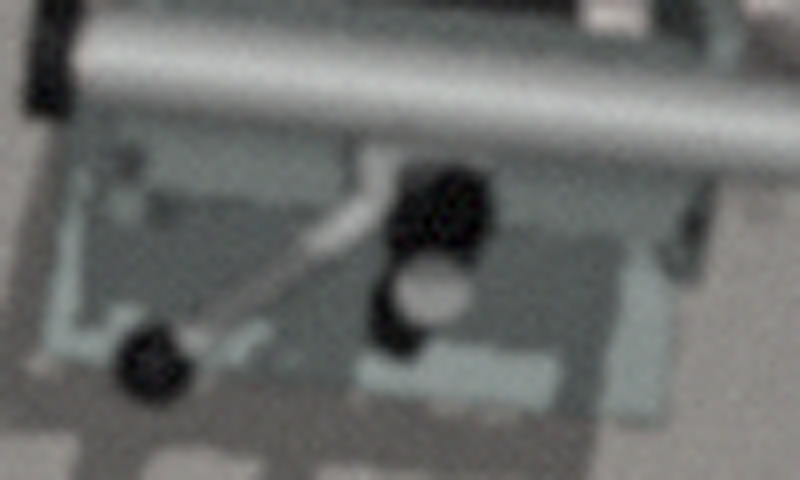

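Run:
```python
from cell import env
from h import *
s=env.read_camera("side");t=env.read_camera("top")
print("cap",tri((t,(344,256.2)),(s,(253.3,175.8))))
# roller ends: t1 scale 3.6 offset 230,160 ; s1 scale 2.2 offset 220,60
a=tri((t,(230+238/3.6,160+239/3.6)),(s,(220+138/2.2,60+42/2.2)))
b=tri((t,(230+650/3.6,160+284/3.6)),(s,(220+100/2.2,60+237/2.2)))
print(a,b); v=a[0]-b[0]; print(np.degrees(np.arctan2(-v[0],v[1])))
for uv in [(47,540),(327,557)]: print(plane(s,(220+uv[0]/2.2,60+uv[1]/2.2),0.012))
for uv in [(330,50),(500,68),(273,60),(540,90)]: print(plane(t,(230+uv[0]/3.6,160+uv[1]/3.6),0.08))
# ball at z guess
for z in (.2,.24,.28): print(plane(t,(290+153/8,220+364/8),z))
```

```text
cap (array([ 0.5250562 , -0.04446449,  0.25714538]), [np.float64(5.087433378791029e-05), np.float64(5.087433378763198e-05)])
(array([0.57833678, 0.0560858 , 0.38507518]), [np.float64(0.0012516036933560158), np.float64(0.0012516036933557732)]) (array([ 0.55904239, -0.15379647,  0.38307275]), [np.float64(0.0015125273733738057), np.float64(0.001512527373373807)])
-5.252415136074887
[ 0.4865359  -0.15440465  0.012     ]
[ 0.73171055 -0.17641417  0.012     ]
[ 0.74452564 -0.00137424  0.08      ]
[ 0.73319791 -0.12899167  0.08      ]
[0.7360731  0.04111274 0.08      ]
[ 0.71697131 -0.15892119  0.08      ]
[0.50319955 0.02955144 0.2       ]
[0.50404444 0.02989075 0.24      ]
[0.50488932 0.03023006 0.28      ]
```

```bash
cat >> h.py <<'E'
YAW=-5.2
def frame(yaw=YAW):
    c,s=np.cos(np.radians(yaw)),np.sin(np.radians(yaw))
    ex=np.array([c,s,0]);ey=np.array([-s,c,0]);ez=np.array([0,0,1.])
    a=-.5*ex+np.sqrt(.75)*ez; xp=np.sqrt(.75)*ex+.5*ez
    return xp,ey,a   # columns of crosshead frame
def toolR(az,tilt=0,yaw=YAW):
    """tool z along -a (tilt: extra lean deg about machine y, + = more lean to the front); tool x at azimuth az (deg) in crosshead frame"""
    xp,ey,a=frame(yaw); M=np.stack([xp,ey,a],1)
    c,s=np.cos(np.radians(az)),np.sin(np.radians(az))
    x=np.array([c,s,0]);z=np.array([0,0,-1.]);y=np.cross(z,x)
    L=np.stack([x,y,z],1)
    return M@R.from_euler('y',-tilt,degrees=True).as_matrix()@L
def inc(o,p,Rm):
    T=Rt(o['tool_rot']); d=T.T@(np.asarray(p)-o['tool_pos']); r=R.from_matrix(T.T@Rm).as_rotvec(degrees=True)
    return [round(float(v),4) for v in d]+[round(float(v),2) for v in r]
E
python3 - <<'E'
from cell import env
from h import *
o=env.get_obs()
RR=toolR(180)
for p in [(0.40,-0.35,0.42),(0.44,-0.039,0.40)]: print(inc(o,p,RR))
E
```

```text
[0.2017, -0.1582, -0.1976, -38.57, -10.97, -143.91]
[0.3763, -0.4186, -0.1775, -38.57, -10.97, -143.91]
```

Emit:
servo_tool --increments '[[[0.1,-0.08,-0.19,-12,-3.5,-46,1],[0.1,-0.08,-0.19,-12,-3.5,-46,1],[0.1,-0.08,-0.19,-12,-3.5,-46,1],[0.1,-0.08,-0.19,-12,-3.5,-46,1],[0.1,-0.08,-0.19,-12,-3.5,-46,1],[0.2,-0.16,-0.19,-24,-7,-92,1],[0.2,-0.16,-0.19,-24,-7,-92,1],[0.2,-0.16,-0.19,-24,-7,-92,1],[0.376,-0.418,-0.178,-38.6,-11,-144,1],[0.376,-0.418,-0.178,-38.6,-11,-144,1],[0.376,-0.418,-0.178,-38.6,-11,-144,1],[0.376,-0.418,-0.178,-38.6,-11,-144,1],[0.376,-0.418,-0.178,-38.6,-11,-144,1],[0.376,-0.418,-0.178,-38.6,-11,-144,1],[0.376,-0.418,-0.178,-38.6,-11,-144,1],[0.376,-0.418,-0.178,-38.6,-11,-144,1],[0.376,-0.418,-0.178,-38.6,-11,-144,1],[0.376,-0.418,-0.178,-38.6,-11,-144,1]]]'

```text
time_s: 2.2
tool_pos: [0.481, -0.1039, 0.3682]
tool_rot: [174.6, 18.7, 138.3]
force: [-0.2, 2.8, 1.8]
grip_width: 0.0868
```

Run:
```python
from cell import env
from h import *
o=env.get_obs();print(o['time_s'],o['qpos'],o['tool_pos'],o['force']);print(inc(o,(0.44,-0.039,0.40),toolR(180)))
c=env.read_camera("wrist");cv2.imwrite("pics/w1.png",c["frame"])
```

```text
2.2 [ 19.47565026 -17.27025574 -11.78615515 104.811335     2.45369487
  73.5498765   56.47753995] [ 0.48095947 -0.10394503  0.36817796] [-0.21337453  2.80719369  1.82239341]
[0.0597, 0.0262, -0.0516, -9.88, -9.29, -33.75]
```

View pics/w1.png

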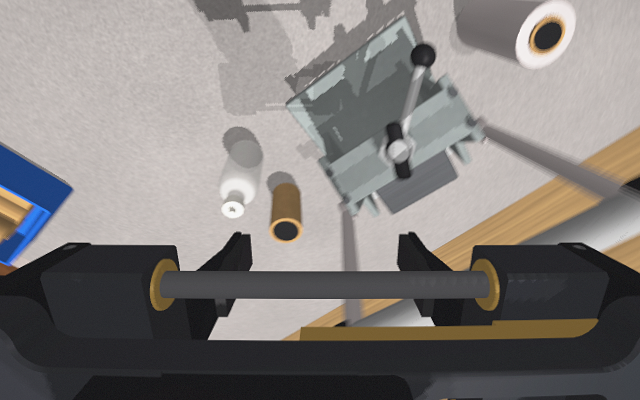

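Run:
```python
from cell import env
from h import *
s=env.read_camera("side");t=env.read_camera("top");w=env.read_camera("wrist")
o=env.get_obs();print(o['force'],o['tool_pos'])
print("ball",tri((t,(290+153/8,220+364/8)),(w,(423,55))))
print("cap",tri((t,(344,256.2)),(w,(399.5,150))), tri((t,(344,256.2)),(w,(399.5,150)),(s,(253.3,175.8))))
crop(w,280,0,520,220,3.3,"w1c")
```

```text
[-0.10305615 -1.19448546 -0.75993041] [ 0.47915653 -0.10954745  0.36687334]
ball (array([0.5025293 , 0.02941491, 0.17074515]), [np.float64(0.00012328238515023856), np.float64(0.00012328238515023357)])
cap (array([ 0.52492302, -0.04346202,  0.2557588 ]), [np.float64(0.0011466133324381652), np.float64(0.0011466133324381676)]) (array([ 0.52488854, -0.043418  ,  0.25599404]), [np.float64(0.0011698696205658964), np.float64(0.0011280668069332514), np.float64(8.60991213927166e-05)])
```

View pics/w1c.png

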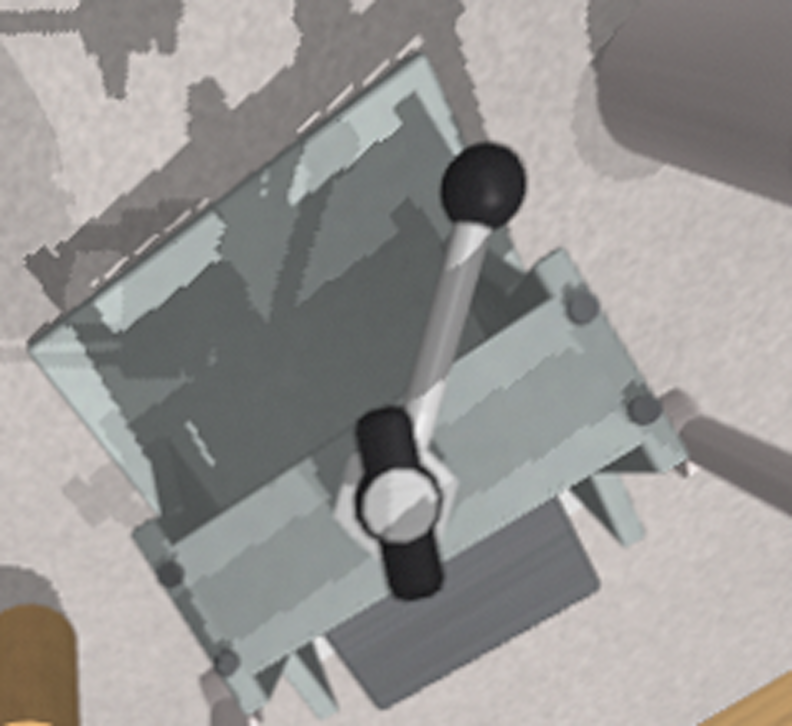

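Run:
```python
from cell import env
from h import *
s=env.read_camera("side");t=env.read_camera("top");w=env.read_camera("wrist")
o=env.get_obs();print(o['force'],o['tool_pos'],o['time_s'])
f=lambda u,v:(280+u/3.3,v/3.3)
B,e=tri((t,(290+153/8,220+364/8)),(w,f(484,186)));print("ball",B,e)
C,e=tri((t,(344,256.2)),(w,f(398,505)),(s,(253.3,175.8)));print("cap",C,e)
xp,ey,a=frame();M=np.stack([xp,ey,a],1)
d=M.T@(B-C);print("ball rel cap",d,np.hypot(d[0],d[1]),np.degrees(np.arctan2(d[1],d[0])))
def onpl(uv,h):
    o_,dd=ray(w,uv); P=C+h*a; return M.T@(o_+dd*((P-o_)@a)/(dd@a)-C)
p,q=onpl(f(380,412),-.004),onpl(f(416,597),-.004);print(p,q,np.degrees(np.arctan2(*(p-q)[1::-1])))
p,q=onpl(f(145,555),-.09),onpl(f(220,690),-.09);print(p,q)
p,q=onpl(f(560,250),-.09),onpl(f(690,460),-.09);print(p,q)
p,q=onpl(f(145,545),-.09),onpl(f(560,250),-.09);print(p,q,np.degrees(np.arctan2(*(q-p)[1::-1])))
```

```text
[-0.13917574 -0.31913782 -0.32327187] [ 0.47850769 -0.1132007   0.3669613 ] 2.55
ball [0.50390158 0.02665836 0.17509511] [np.float64(0.002949628711031436), np.float64(0.002949628711031431)]
cap [ 0.52525676 -0.0472113   0.25968895] [np.float64(0.0029910561145458448), np.float64(0.003109516492003), np.float64(0.00030750013897812165)]
ball rel cap [-0.06651297  0.07163016 -0.05927928] 0.09774894166493175 132.87858102438247
[-0.02328445  0.00602621 -0.004     ] [ 0.02470518 -0.01229246 -0.004     ] 159.10707022120954
[-0.03149655 -0.09131577 -0.09      ] [ 0.02742124 -0.0956963  -0.09      ]
[-0.03812801  0.08435911 -0.09      ] [ 0.04432863  0.08393294 -0.09      ]
[-0.03463301 -0.08917854 -0.09      ] [-0.03812801  0.08435911 -0.09      ] 91.15376398647668
```

Run:
```python
from cell import env
from h import *
o=env.get_obs();print(o['force'],o['tool_pos'],o['time_s'],o['qpos'])
B=np.array([.5030,.0285,.172]);xp,ey,a=frame()
RR=toolR(133)
for k in (.06,-.015): print(inc(o,B+k*a,RR), B+k*a)
```

```text
[-0.13917574 -0.31913782 -0.32327187] [ 0.47850769 -0.1132007   0.3669613 ] 2.55 [ 22.67715635 -17.2345367  -13.80239451 104.80813256   2.43621186
  73.5649992   56.39120109]
[0.1431, 0.0932, 0.1104, -13.56, -4.04, 12.01] [0.47312347 0.03121898 0.22396152]
[0.136, 0.11, 0.1831, -13.56, -4.04, 12.01] [0.51046913 0.02782026 0.15900962]
```

Run:
```python
from cell import env
from h import *
o=env.get_obs()
print(inc(o,(.45,.031,.33),toolR(133)))
```

```text
[0.1246, 0.0862, 0.0037, -13.56, -4.04, 12.01]
```

Emit:
servo_tool --increments '[[[0.125,0.086,0.004,-13.5,-4,12,1],[0.125,0.086,0.004,-13.5,-4,12,1],[0.125,0.086,0.004,-13.5,-4,12,1],[0.125,0.086,0.004,-13.5,-4,12,1],[0.134,0.09,0.06,-13.5,-4,12,1],[0.14,0.092,0.09,-13.5,-4,12,1],[0.143,0.093,0.11,-13.5,-4,12,1],[0.143,0.093,0.11,-13.5,-4,12,1]]]'

```text
time_s: 3.35
tool_pos: [0.497, 0.0043, 0.2142]
tool_rot: [164.1, 17.5, 126.7]
force: [-1.7, 0.4, 0.1]
grip_width: 0.087
```

Run:
```python
from cell import env
from h import *
o=env.get_obs();print(o['time_s'],o['qpos'],o['tool_pos'],o['force'])
B=np.array([.5030,.0285,.172]);xp,ey,a=frame()
print(inc(o,B+.06*a,toolR(133)))
c=env.read_camera("wrist");cv2.imwrite("pics/w2.png",c["frame"]);print(proj(c,[B]))
```

```text
3.35 [  4.44207013 -17.22650112 -11.11303307 123.31692715   4.18875238
  51.09965182  30.34556503] [0.49697243 0.00425493 0.21424914] [-1.65963853  0.40574486  0.10406636]
[0.0313, 0.0026, -0.0201, -5.99, -3.25, 1.84]
[[335.48689733 187.53786449]]
```

View pics/w2.png

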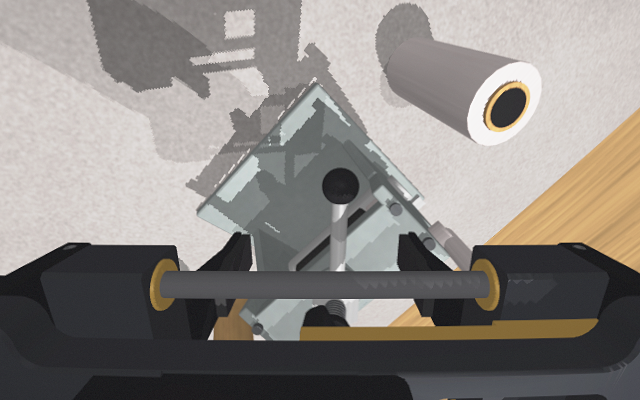

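```bash
cat > kin.py <<'E'
import numpy as np, itertools
from scipy.spatial.transform import Rotation as R
D=[([64.29135456,18.43895844,-4.01521409,83.17596149,1.29634733,78.53979701,-3.25981159],[.2898915,-.58115401,.22145334],[-179.890600,.00718,26.5185816]),
([19.47565026,-17.27025574,-11.78615515,104.811335,2.45369487,73.5498765,56.47753995],[.48095947,-.10394503,.36817796],[174.6,18.7,138.3]),
([4.44207013,-17.22650112,-11.11303307,123.31692715,4.18875238,51.09965182,30.34556503],[.49697243,.00425493,.21424914],[164.1,17.5,126.7])]
def rots(q,s):
    ax='zyzyzyz';Ms=[];M=R.identity()
    for i in range(7):
        M=M*R.from_euler(ax[i],s[i]*q[i],degrees=True);Ms.append(M.as_matrix())
    return Ms
if __name__=="__main__":
    best=[]
    for s in itertools.product([1,-1],repeat=4):
        sg=[s[0],1,s[1],1,s[2],1,s[3]]
        e=[]
        for off in range(0,360,90):
            e.append((sum((R.from_matrix(rots(q,sg)[6]@R.from_euler('z',off,degrees=True).as_matrix()).inv()*R.from_euler('xyz',r,degrees=True)).magnitude() for q,p,r in D),off))
        best.append((min(e),sg))
    best.sort(key=lambda b:b[0]);print(best[:3])
    sg=best[0][1]
    # linear position fit: d0 z + M2(x,z) + M4(x,z) + M6(x,z)
    A=[];b=[]
    for q,p,r in D:
        M=rots(q,sg);A.append(np.column_stack([[0,0,1],M[1][:,2],M[1][:,0],M[3][:,2],M[3][:,0],M[5][:,2],M[5][:,0]]));b.append(p)
    A=np.vstack(A);b=np.hstack(b);x,res,rk,sv=np.linalg.lstsq(A,b,rcond=None);print(x,A@x-b,rk,sv)
E
python3 kin.py
```

```text
[((0.0018435955053764607, 90), [-1, 1, -1, 1, -1, 1, -1]), ((0.2771081878379139, 90), [-1, 1, -1, 1, 1, 1, -1]), ((0.9401031239354295, 90), [-1, 1, 1, 1, -1, 1, -1])]
[0.37968479 0.61694482 0.02971812 0.53267684 0.0384639  0.59324341
 0.0869425 ] [ 0.01933494  0.01055557 -0.00348012 -0.00214364  0.00254966  0.00384054
  0.00148154 -0.00354479 -0.00036042] 7 [3.43246338 2.96672557 0.42121005 0.40095578 0.20329392 0.18708746
 0.04712667]
```

Run:
```python
from kin import *
sg=[-1,1,-1,1,-1,1,-1]
for name,cols in {"A":[(1,2),(2,0),(3,0),(3,2),(5,0),(5,2)],"B":[(1,2),(2,0),(3,2),(5,2),(5,0),(4,0)],"C":[(1,2),(2,0),(3,0),(3,2),(5,2)],"D":[(1,2),(1,0),(3,2),(5,0),(5,2),(2,0)],"E":[(1,2),(3,2),(5,2)],"F":[(1,2),(1,0),(3,2),(3,0),(5,2),(5,1)]}.items():
    A=[];b=[]
    for q,p,r in D:
        M=rots(q,sg);A.append(np.column_stack([[0,0,1]]+[M[i][:,j] for i,j in cols]));b.append(p)
    A=np.vstack(A);b=np.hstack(b);x=np.linalg.lstsq(A,b,rcond=None)[0];print(name,x.round(4),(A@x-b).round(4))
```

```text
A [ 0.4243  0.6651 -0.0042  0.0548  0.5278  0.0611  0.6752] [ 0.0208  0.0106  0.0006 -0.0017  0.0025 -0.0011  0.0016 -0.0038  0.0006]
B [ 0.4081  0.6447 -0.0055  0.5262  0.6422  0.0522  0.0529] [ 0.0201  0.0102  0.0005 -0.0008  0.0025 -0.0013  0.0008 -0.0045  0.0007]
C [ 0.4238  0.663  -0.0455  0.0588  0.5077  0.6824] [ 0.0212  0.0099  0.0037 -0.0003  0.0024 -0.008   0.0012 -0.0012  0.0042]
D [ 0.2158  0.4232  0.1766  0.5087 -0.0214  0.2947 -0.1796] [ 0.0137  0.0066 -0.0001  0.0013 -0.0048 -0.0003 -0.0029 -0.001   0.0004]
E [0.3299 0.5955 0.4713 0.5868] [ 0.0206  0.0116 -0.008  -0.0047  0.0129 -0.0055  0.0081  0.011   0.0135]
F [ 0.2494  0.4746 -0.0046  0.5147  0.0024  0.3739 -0.0269] [-0.0001 -0.0001  0.0001  0.0001  0.0001 -0.0002 -0.      0.0001  0.0002]
```

```bash
cat > ik.py <<'E'
from kin import *
from h import *
from scipy.optimize import least_squares
sg=[-1,1,-1,1,-1,1,-1]
cols=[(1,2),(3,2),(5,2),(5,1)]
def fitk():
    A=[];b=[]
    for q,p,r in D:
        M=rots(q,sg);A.append(np.column_stack([[0,0,1]]+[M[i][:,j] for i,j in cols]));b.append(p)
    A=np.vstack(A);b=np.hstack(b);x=np.linalg.lstsq(A,b,rcond=None)[0];return x,np.abs(A@x-b).max()
K,err=fitk()
Z90=R.from_euler('z',90,degrees=True).as_matrix()
def fk(q):
    M=rots(q,sg);return K[0]*np.array([0,0,1])+sum(K[k+1]*M[i][:,j] for k,(i,j) in enumerate(cols)),M[6]@Z90
lo=np.array([-163.93,-17.29,-79.2,3.27,-89.18,5.43,-154.24]);hi=np.array([163.93,119.83,71.16,140.29,269.18,117.66,154.24])
def ik(p,Rm,q0,reg=1e-4):
    def f(q):
        P,M=fk(q);return np.r_[(P-p)*10,R.from_matrix(M.T@Rm).as_rotvec()*3,reg*(q-q0)]
    s=least_squares(f,np.clip(q0,lo+.1,hi-.1),bounds=(lo,hi),x_scale=10.)
    P,M=fk(s.x);return s.x,np.linalg.norm(P-p)*1000,np.degrees(R.from_matrix(M.T@Rm).magnitude())
E
python3 - <<'E'
from ik import *
print(K,err)
q0=np.array(D[2][0]);xp,ey,a=frame();B=np.array([.5030,.0285,.172])
for az in (133,155,180,200):
  for tl in (0,-10,-20,-30):
    ang=np.radians(az)
    P=B-toolR(az,tl)[:,2]*(-.015)
    q,e,er=ik(P,toolR(az,tl),q0);print(az,tl,q.round(1),round(e,1),round(er,1))
C=np.array([.525,-.0437,.2565])
print('knob')
for az in (150,180,210):
  for tl in (0,-10):
    q,e,er=ik(C-.02*a,toolR(az,tl),q0);print(az,tl,q.round(1),round(e,1),round(er,1))
E
```

```text
[ 0.23933713  0.46294374  0.51332953  0.35494843 -0.02722652] 0.0008412680668964667
133 0 [  5.1 -16.5 -14.9 131.6   6.   35.5  23.4] 0.0 0.0
133 -10 [  3.9 -10.5 -12.4 123.9   3.4  47.   27.2] 0.0 0.0
133 -20 [  4.   -3.8 -11.5 116.1   1.7  57.9  29.6] 0.0 0.0
133 -30 [  4.5   3.2 -11.2 108.5   0.7  68.3  30.9] 0.0 0.0
155 0 [  0.7 -16.3 -11.1 131.7   8.3  35.6  43.5] 0.0 0.0
155 -10 [  1.4 -10.4 -10.1 123.9   4.1  47.   48.6] 0.0 0.0
155 -20 [  3.2  -3.8 -10.7 116.1   1.8  57.9  51.5] 0.0 0.0
155 -30 [  5.1   3.3 -11.8 108.5   0.7  68.3  52.8] 0.0 0.0
180 0 [ -4.2 -16.2  -6.9 131.9  10.7  35.8  66.5] 0.0 0.0
180 -10 [ -1.5 -10.3  -7.5 123.9   4.8  47.   73. ] 0.0 0.0
180 -20 [  2.3  -3.8  -9.8 116.1   1.8  57.9  76.4] 0.0 0.0
180 -30 [  5.7   3.3 -12.5 108.5   0.8  68.3  77.8] 0.0 0.0
200 0 [ -7.9 -16.2  -3.6 132.   12.5  36.   84.9] 0.0 0.0
200 -10 [ -3.7 -10.3  -5.5 124.    5.4  47.   92.5] 0.0 0.0
200 -20 [  1.6  -3.8  -9.1 116.1   1.9  57.9  96.4] 0.0 0.0
200 -30 [  6.3   3.3 -13.  108.5   0.8  68.3  97.8] 0.0 0.0
knob
150 0 [  2.4 -17.2  -1.8 122.6   2.5  44.7  54. ] 0.0 0.0
150 -10 [  5.1 -10.5  -3.7 114.2   0.8  56.2  55.8] 0.0 0.0
180 0 [ -3.  -17.3   2.7 122.7   5.   44.8  81.9] 0.0 0.0
180 -10 [  1.9 -10.5  -0.9 114.3   1.5  56.2  85.2] 0.0 0.0
210 0 [ -3.1 -17.3   2.7 122.7   5.   44.8 111.9] 0.0 0.0
210 -10 [ -1.3 -10.5   1.9 114.3   2.3  56.2 114.5] 0.0 0.0
```

```bash
cat >> ik.py <<'E'
RA=np.array([.578,.056,.385]);RB=np.array([.559,-.154,.383])
AXC=np.array([.525,-.0437,.2565])  # cap point on axis
def ballpos(az,r=.098,h=-.059):
    xp,ey,a=frame();t=np.radians(az);return AXC+r*(np.cos(t)*xp+np.sin(t)*ey)+h*a
def clear(P,Rm,pts):
    L=(pts-P)@Rm; g=np.maximum(np.abs(L[:,:2])-[.0375,.095],0); gz=np.maximum.reduce([L[:,2]+.070,-.25-L[:,2],0*L[:,2]])
    return np.sqrt((g**2).sum(1)+gz**2).min()*1000
ROLL=RA+(RB-RA)*np.linspace(-.03,1.03,60)[:,None]
E
python3 - <<'E'
from ik import *
xp,ey,a=frame();q0=np.array(D[2][0])
KN=AXC+np.array([r*(np.cos(t)*xp+np.sin(t)*ey)+h*a for r in (0,.028) for t in np.linspace(0,6.28,24) for h in (0,-.03)])
print(ballpos(133))
for laz,az in [(133,133),(133,150),(150,150),(150,165),(170,170),(190,190),(190,180),(205,200),(220,215)]:
  for tl in (0,-10,-20):
    RR=toolR(az,tl);P=ballpos(laz)+.015*RR[:,2]
    q,e,er=ik(P,RR,q0);print(laz,az,tl,q.round(0),round(e,1),round(er,1),"roller",round(clear(P,RR,ROLL)-12),"knob",round(clear(P,RR,KN)))
E
```

```text
[0.50323115 0.03024998 0.17198658]
133 133 0 [  5. -16. -15. 132.   6.  36.  23.] 0.0 0.0 roller 62 knob 33
133 133 -10 [  4. -10. -13. 124.   3.  47.  27.] 0.0 0.0 roller 34 knob 25
133 133 -20 [  4.  -4. -12. 116.   2.  58.  29.] 0.0 0.0 roller 1 knob 17
133 150 0 [  2. -16. -12. 132.   8.  36.  39.] 0.0 0.0 roller 80 knob 28
133 150 -10 [  2. -10. -11. 124.   4.  47.  43.] 0.0 0.0 roller 54 knob 19
133 150 -20 [  3.  -4. -11. 116.   2.  58.  46.] 0.0 0.0 roller 25 knob 9
150 150 0 [ -5. -17.  -4. 134.  10.  35.  39.] 4.8 0.6 roller 95 knob 33
150 150 -10 [  2. -12.  -8. 127.   3.  46.  47.] 0.0 0.0 roller 66 knob 23
150 150 -20 [  4.  -6.  -9. 119.   1.  57.  49.] 0.0 0.0 roller 33 knob 12
150 165 0 [ -5. -17.  -4. 134.  10.  35.  54.] 4.8 0.6 roller 116 knob 29
150 165 -10 [  0. -12.  -7. 127.   4.  46.  61.] 0.0 0.0 roller 88 knob 19
150 165 -20 [  3.  -6.  -8. 119.   1.  57.  64.] 0.0 0.0 roller 55 knob 7
170 170 0 [  1. -17.  -4. 134.   5.  35.  68.] 11.6 1.5 roller 133 knob 33
170 170 -10 [ -0. -14.  -2. 128.   3.  46.  71.] 0.0 0.0 roller 104 knob 21
170 170 -20 [  4.  -7.  
[... 246 characters left out ...]
8.] 0.0 0.0 roller 70 knob 9
190 180 0 [  8. -17.  -4. 134.  -1.  35.  89.] 11.8 1.5 roller 148 knob 31
190 180 -10 [ -1. -14.   3. 128.   2.  46.  86.] 0.0 0.0 roller 120 knob 20
190 180 -20 [  5.  -7.  -2. 121.   0.  56.  88.] 0.0 0.0 roller 86 knob 7
205 200 0 [ 12. -17.  -4. 133.  -5.  35. 116.] 7.7 1.0 roller 110 knob 32
205 200 -10 [ -2. -13.   8. 127.   2.  46. 109.] 0.0 0.0 roller 82 knob 22
205 200 -20 [  6.  -6.   1. 120.  -0.  57. 111.] 0.0 0.0 roller 49 knob 10
220 215 0 [ 15. -17.  -4. 132.  -7.  35. 136.] 0.5 0.1 roller 79 knob 32
220 215 -10 [ -2. -12.  11. 125.   1.  47. 128.] 0.0 0.0 roller 51 knob 23
220 215 -20 [  7.  -5.   2. 117.  -1.  57. 129.] 0.0 0.0 roller 19 knob 13
```

Run:
```python
from cell import env
from ik import *
o=env.get_obs();RR=toolR(140,-10);B=np.array([.5032,.0295,.172])
for k in (.05,.03,-.013): print(inc(o,B-k*RR[:,2],RR))
```

```text
[0.0242, 0.0108, -0.0108, 1.14, 3.43, -5.33]
[0.0254, 0.0103, 0.0092, 1.14, 3.43, -5.33]
[0.0279, 0.0094, 0.0521, 1.14, 3.43, -5.33]
```

Emit:
servo_tool --increments '[[[0.024,0.011,-0.011,1,3.5,-5,1],[0.024,0.011,-0.011,1,3.5,-5,1],[0.024,0.011,-0.011,1,3.5,-5,1]]]'

```text
time_s: 3.7
tool_pos: [0.4907, 0.0278, 0.2251]
tool_rot: [165.9, 15.1, 132.3]
force: [0.0, -0.7, -0.7]
grip_width: 0.087
```

Run:
```python
from cell import env
from ik import *
o=env.get_obs();RR=toolR(140,-10);B=np.array([.5032,.0295,.172]);print(o['qpos'].round(1),o['force'])
for k in (.05,-.013): print(inc(o,B-k*RR[:,2],RR))
c=env.read_camera("wrist");crop(c,160,100,500,350,2.3,"w3");print(proj(c,[B]))
```

```text
[ -0.3 -16.5  -8.  120.8   2.4  55.5  34.9] [ 0.04969533 -0.6620189  -0.68564436]
[0.0069, -0.0022, 0.0041, 0.7, 0.05, -0.72]
[0.0069, -0.003, 0.0671, 0.7, 0.05, -0.72]
[[319.12228643 209.31637706]]
```

View pics/w3.png

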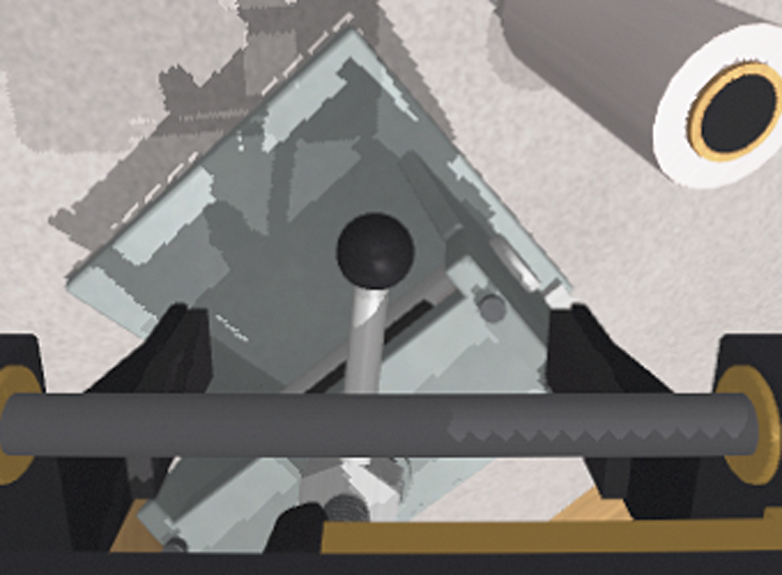

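Run:
```python
from cell import env
from ik import *
c=env.read_camera("wrist");t=env.read_camera("top")
g=cv2.cvtColor(c["frame"],cv2.COLOR_BGR2GRAY)[190:225,300:345];m=cv2.moments((g<45).astype(np.uint8));u=(300+m['m10']/m['m00'],190+m['m01']/m['m00']);print(u,m['m00'],env.get_obs()['tool_pos'])
g=cv2.cvtColor(t["frame"],cv2.COLOR_BGR2GRAY)[255:272,300:320];m=cv2.moments((g<45).astype(np.uint8));v=(300+m['m10']/m['m00'],255+m['m01']/m['m00']);print(v,m['m00'])
B,e=tri((c,u),(t,v));print(B,e)
xp,ey,a=frame();d=np.stack([xp,ey,a]) @(B-AXC);print(d,np.hypot(*d[:2]),np.degrees(np.arctan2(d[1],d[0])))
o=env.get_obs();RR=toolR(140,-10)
for k in (.04,-.013): print(inc(o,B-k*RR[:,2],RR))
```

```text
(322.0314049586777, 207.23305785123966) 605.0 [0.48973913 0.02848974 0.22408761]
(304.22058823529414, 262.20588235294116) 68.0
[0.50778023 0.03611118 0.16798277] [np.float64(0.00541903749991895), np.float64(0.005419037499918918)]
[-0.06537438  0.07792204 -0.06446698] 0.10171359094144514 129.99569672847144
[0.0082, 0.0049, 0.0187, 0.63, -0.02, -0.61]
[0.0082, 0.0043, 0.0717, 0.63, -0.02, -0.61]
```

Run:
```python
from cell import env
from ik import *
c=env.read_camera("wrist");t=env.read_camera("top")
B,e=tri((c,(322.5,208)),(t,(309.1,265.5)));print(B,e)
xp,ey,a=frame();d=np.stack([xp,ey,a]) @(B-AXC);print(d,np.hypot(*d[:2]),np.degrees(np.arctan2(d[1],d[0])))
o=env.get_obs();RR=toolR(140,-10);print(o['tool_pos'])
for k in (.04,-.013): print(inc(o,B-k*RR[:,2],RR))
```

```text
[0.50324888 0.03089541 0.17015888] [np.float64(0.0016816156632976484), np.float64(0.001681615663297614)]
[-0.06778506  0.07231704 -0.06056241] 0.0991189673631152 133.14725879392213
[0.48951106 0.02921955 0.22394624]
[0.0062, -0.0016, 0.0152, 0.63, -0.05, -0.53]
[0.0062, -0.0022, 0.0682, 0.63, -0.05, -0.53]
```

Emit:
servo_tool --increments '[[[0.006,-0.001,0.03,0.6,0,-0.5,1],[0.006,-0.001,0.067,0.6,0,-0.5,1],[0.006,-0.001,0.067,0.6,0,-0.5,1],[0.006,-0.001,0.067,0.6,0,-0.5,0],[0.006,-0.001,0.067,0.6,0,-0.5,-0.45],[0.006,-0.001,0.067,0.6,0,-0.5,-1],[0.006,-0.001,0.067,0.6,0,-0.5,-1],[0.006,-0.001,0.067,0.6,0,-0.5,-1]]]' --squeeze 20

```text
time_s: 4.75
tool_pos: [0.5086, 0.0322, 0.1605]
tool_rot: [166.7, 15.2, 133.1]
force: [0.3, -0.3, 0.3]
grip_width: 0.0549
```

Run:
```python
from cell import env
from ik import *
o=env.get_obs();print(o['qpos'].round(1),o['force'],o['wrist_torque'],o['grip_width'],o['time_s'])
RR=Rt(o['tool_rot']);B=o['tool_pos']-.013*RR[:,2]
xp,ey,a=frame();d=np.stack([xp,ey,a]) @(B-AXC);print(B,d,np.hypot(*d[:2]),np.degrees(np.arctan2(d[1],d[0])))
c=env.read_camera("wrist");crop(c,160,100,500,350,2.3,"w4")
```

```text
[-1.000e-01 -1.050e+01 -9.300e+00  1.237e+02  4.400e+00  4.730e+01
  3.290e+01] [ 0.29646761 -0.28186728  0.26348728] [0.05654792 0.2749849  0.03225925] 0.05492721506961681 4.75
[0.50413097 0.03261121 0.1726661 ] [-0.06590536  0.07410573 -0.05875258] 0.0991724500345729 131.64804947086816
```

View pics/w4.png

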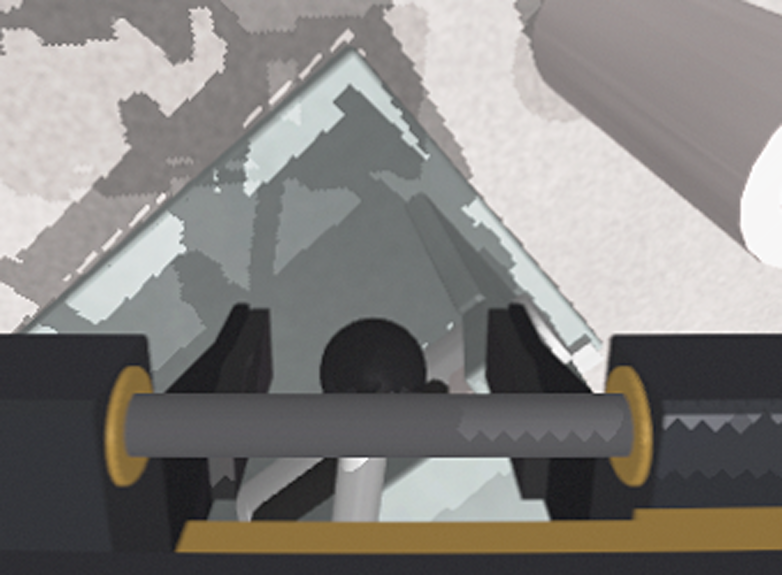

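Emit:
servo_tool --increments '[[[0,0,0,0,0,0,-1],[0,0,0,0,0,0,-1],[0,0,0,0,0,0,-1],[0,0,0,0,0,0,-1],[0,0,0,0,0,0,-1],[0,0,0,0,0,0,-1],[0,0,0,0,0,0,-1]]]' --squeeze 20

```text
time_s: 5.5
tool_pos: [0.5079, 0.0319, 0.1593]
tool_rot: [166.9, 15.1, 133.1]
force: [-2.8, -2.2, 1.8]
grip_width: 0.0243
```

```bash
cat >> ik.py <<'E'
def ballnow(o): return o['tool_pos']-.013*Rt(o['tool_rot'])[:,2]
def lever(o):
    xp,ey,a=frame();d=np.stack([xp,ey,a])@(ballnow(o)-AXC);f=np.stack([xp,ey,a])@o['force']
    t=np.arctan2(d[1],d[0]);tan=np.array([-np.sin(t),np.cos(t),0]);rad=np.array([np.cos(t),np.sin(t),0])
    return dict(az=np.degrees(t),r=np.hypot(*d[:2]),h=d[2],ftan=f@tan,frad=f@rad,fax=f[2],T=f@tan*.098)
def arc(o,dl,spin=None):
    """rows for lever swing by each dl (deg, + = anticlockwise) from present ball point, tool spinning along"""
    xp,ey,a=frame();B=ballnow(o);T=Rt(o['tool_rot'])
    for k in dl:
        d=B-AXC;d2=R.from_rotvec(a*np.radians(k)).apply(d)
        s=k if spin is None else spin*k
        T2=T@R.from_euler('z',-s,degrees=True).as_matrix()
        print(k,inc(o,AXC+d2+.013*T2[:,2],T2))
E
python3 - <<'E'
from cell import env
from ik import *
o=env.get_obs();print(o['qpos'].round(1),o['force'],o['wrist_torque'],o['grip_width'],o['time_s'],lever(o))
arc(o,range(0,73,4))
E
```

```text
[-1.000e-01 -1.040e+01 -9.300e+00  1.237e+02  4.400e+00  4.730e+01
  3.290e+01] [-2.83071676 -2.15838724  1.81585123] [-0.24536043  0.65545505 -0.14845001] 0.024336519608779503 5.5 {'az': np.float64(132.28805869481636), 'r': np.float64(0.09960628787746394), 'h': np.float64(-0.05946322721363841), 'ftan': np.float64(2.6280190035895887), 'frad': np.float64(-0.8621242450591453), 'fax': np.float64(2.88429652136029), 'T': np.float64(0.25754586235177973)}
0 [0.0, 0.0, -0.0, 0.0, 0.0, 0.0]
4 [0.0006, -0.0069, 0.0009, 0.0, -0.0, -4.0]
8 [0.0008, -0.0138, 0.0017, 0.0, -0.0, -8.0]
12 [0.0005, -0.0207, 0.0024, 0.0, -0.0, -12.0]
16 [-0.0003, -0.0276, 0.0031, 0.0, 0.0, -16.0]
20 [-0.0016, -0.0344, 0.0037, 0.0, 0.0, -20.0]
24 [-0.0033, -0.0411, 0.0042, 0.0, 0.0, -24.0]
28 [-0.0055, -0.0476, 0.0046, 0.0, -0.0, -28.0]
32 [-0.0082, -0.0541, 0.005, 0.0, -0.0, -32.0]
36 [-0.0113, -0.0603, 0.0053, 0.0, 0.0, -36.0]
40 [-0.0148, -0.0663, 0.0055, 0.0, -0.0, -40.0]
44 [-0.0187, -0.072, 0.0056, 0.0, 0.0, -44.0]
48 [-0.023, -0.0775, 0.0056, 0.0, 0.0, -48.0]
52 [-0.0277, -0.0826, 0.0056, -0.0, -0.0, -52.0]
56 [-0.0327, -0.0875, 0.0055, 0.0, 0.0, -56.0]
60 [-0.038, -0.0919, 0.0052, 0.0, -0.0, -60.0]
64 [-0.0436, -0.096, 0.0049, 0.0, -0.0, -64.0]
68 [-0.0495, -0.0997, 0.0045, 0.0, -0.0, -68.0]
72 [-0.0556, -0.1029, 0.0041, 0.0, -0.0, -72.0]
```

Emit:
servo_tool --increments '[[[0.0006,-0.007,0.001,0,0,-4,-1],[0.0008,-0.014,0.0017,0,0,-8,-1],[0.0005,-0.0207,0.0024,0,0,-12,-1],[-0.0003,-0.0276,0.003,0,0,-16,-1],[-0.0016,-0.0344,0.0037,0,0,-20,-1],[-0.0033,-0.041,0.0042,0,0,-24,-1],[-0.0055,-0.0476,0.0046,0,0,-28,-1],[-0.008,-0.054,0.005,0,0,-32,-1]]]'

```text
time_s: 6.3
tool_pos: [0.48, -0.0111, 0.1459]
tool_rot: [177.0, 19.9, 166.6]
force: [-0.1, 0.8, 2.0]
grip_width: 0.0247
```

Run:
```python
from cell import env
from ik import *
o=env.get_obs();print(o['qpos'].round(1),o['force'],o['wrist_torque'],o['grip_width'],o['time_s'],lever(o))
arc(o,range(0,45,4))
```

```text
[ -2.8 -14.2  -1.3 128.5   3.8  45.9  70.9] [-0.06553069  0.76654746  2.02558997] [0.15024518 0.11251502 0.00286858] 0.02469633713657433 6.3 {'az': np.float64(163.308429251072), 'r': np.float64(0.09860196692836924), 'h': np.float64(-0.05912891641938296), 'ftan': np.float64(-0.9829185807624202), 'frad': np.float64(-0.640797589113535), 'fax': np.float64(1.8215799554048453), 'T': np.float64(-0.09632602091471719)}
0 [-0.0, -0.0, 0.0, 0.0, 0.0, 0.0]
4 [0.0008, -0.0068, 0.0003, 0.0, -0.0, -4.0]
8 [0.0011, -0.0137, 0.0005, 0.0, -0.0, -8.0]
12 [0.001, -0.0206, 0.0006, 0.0, -0.0, -12.0]
16 [0.0004, -0.0274, 0.0006, 0.0, 0.0, -16.0]
20 [-0.0007, -0.0342, 0.0006, 0.0, -0.0, -20.0]
24 [-0.0022, -0.0409, 0.0005, 0.0, -0.0, -24.0]
28 [-0.0042, -0.0475, 0.0003, 0.0, -0.0, -28.0]
32 [-0.0067, -0.0539, -0.0, 0.0, 0.0, -32.0]
36 [-0.0095, -0.0602, -0.0004, 0.0, -0.0, -36.0]
40 [-0.0128, -0.0662, -0.0008, 0.0, -0.0, -40.0]
44 [-0.0165, -0.072, -0.0014, 0.0, -0.0, -44.0]
```

Emit:
servo_tool --increments '[[[0.0008,-0.007,0.0003,0,0,-4,-1],[0.001,-0.0137,0.0005,0,0,-8,-1],[0.001,-0.0206,0.0006,0,0,-12,-1],[0.0004,-0.0274,0.0006,0,0,-16,-1],[-0.0007,-0.0342,0.0006,0,0,-20,-1],[-0.0022,-0.041,0.0005,0,0,-24,-1],[-0.0042,-0.0475,0.0003,0,0,-28,-1],[-0.0042,-0.0475,0.0003,0,0,-28,-1]]]'

```text
time_s: 7.1
tool_pos: [0.474, -0.0592, 0.1451]
tool_rot: [-172.9, 18.9, -163.9]
force: [-0.0, 0.6, 3.0]
grip_width: 0.0245
```

Run:
```python
from cell import env
from ik import *
o=env.get_obs();print(o['qpos'].round(1),o['force'],o['wrist_torque'],o['grip_width'],o['time_s'],lever(o))
```

```text
[ -5.4 -15.2   7.8 129.2   4.   45.8 105.2] [-0.00988653  0.59844054  3.03958067] [ 0.10138778 -0.10006943  0.06518726] 0.024503037439496517 7.1 {'az': np.float64(-168.22680472680213), 'r': np.float64(0.09831171482679989), 'h': np.float64(-0.05901173385172154), 'ftan': np.float64(-0.28379147702607616), 'frad': np.float64(-1.5549068439734275), 'fax': np.float64(2.6643961013588164), 'T': np.float64(-0.027811564748555465)}
```

Emit:
servo_tool --increments '[[[0,0,0,0,0,0,0.3],[0,0,0,0,0,0,0.3],[0,0,0,0,0,0,0.3],[0,0,0,0,0,0,0.3],[0,0,-0.05,0,0,0,0.3],[0,0,-0.09,0,0,0,0.3],[0,0,-0.09,0,0,10,-1],[0,0,-0.09,0,0,13,-1]]]'

```text
time_s: 7.9
tool_pos: [0.4643, -0.0538, 0.1979]
tool_rot: [-176.7, 17.9, -171.9]
force: [1.1, 2.4, 0.6]
grip_width: 0.047
```

Run:
```python
from cell import env
from ik import *
o=env.get_obs();print(o['qpos'].round(1),o['tool_pos'],o['force'],o['wrist_torque'],o['grip_width'],o['time_s'])
c=env.read_camera("wrist");cv2.imwrite("pics/w5.png",c["frame"])
t=env.read_camera("top");crop(t,270,200,400,290,6,"t5");s=env.read_camera("side");crop(s,200,100,330,280,4,"s5")
xp,ey,a=frame();M=np.stack([xp,ey,a],1);q0=o['qpos']
for tl in (0,-5,-8):
  for L in [(-29,-19),(-20,10),(-17,30),(5,38),(20,30)]:
    RR=toolR(180,tl);P=AXC+M@np.array([L[0]/1e3,L[1]/1e3,-.03]);q,e,er=ik(P,RR,q0);print(tl,L,q.round(0),round(e,1),round(clear(P,RR,ROLL)-12))
```

```text
[ 13.2 -17.1  -7.9 123.8  -3.9  55.  104.7] [ 0.46426558 -0.05382136  0.19786926] [1.06463459 2.36231957 0.64753164] [0.31579929 0.23976726 0.08543703] 0.04696335287307283 7.9
0 (-29, -19) [  8. -17.  -4. 125.  -1.  43.  89.] 6.9 81
0 (-20, 10) [  3. -17.  -4. 125.   3.  43.  82.] 3.3 72
0 (-17, 30) [ -0. -17.  -4. 125.   5.  43.  78.] 1.3 69
0 (5, 38) [ 15. -16. -17. 122.  -1.  44.  82.] 0.0 47
0 (20, 30) [ 15. -14. -16. 120.  -1.  44.  83.] 0.0 32
-5 (-29, -19) [ 16. -16. -10. 122.  -4.  48.  92.] 0.0 70
-5 (-20, 10) [ 15. -15. -14. 121.  -2.  49.  87.] 0.0 61
-5 (-17, 30) [ 14. -15. -16. 121.  -1.  49.  84.] 0.0 58
-5 (5, 38) [ 14. -12. -16. 118.  -0.  50.  82.] 0.0 36
-5 (20, 30) [ 13. -11. -15. 116.   0.  50.  83.] 0.0 21
-8 (-29, -19) [ 15. -14. -10. 120.  -3.  52.  91.] 0.0 63
-8 (-20, 10) [ 14. -13. -13. 119.  -2.  52.  86.] 0.0 54
-8 (-17, 30) [ 14. -13. -15. 118.  -1.  52.  83.] 0.0 51
-8 (5, 38) [ 13. -10. -15. 115.   0.  53.  82.] 0.0 30
-8 (20, 30) [ 13.  -9. -14. 113.   1.  54.  83.] 0.0 15
```

View pics/w5.png

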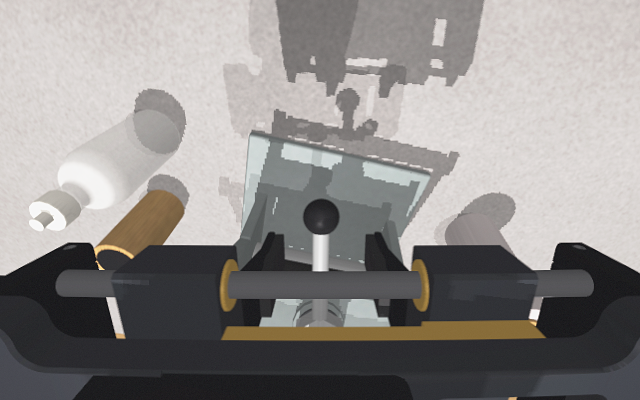

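View pics/s5.png

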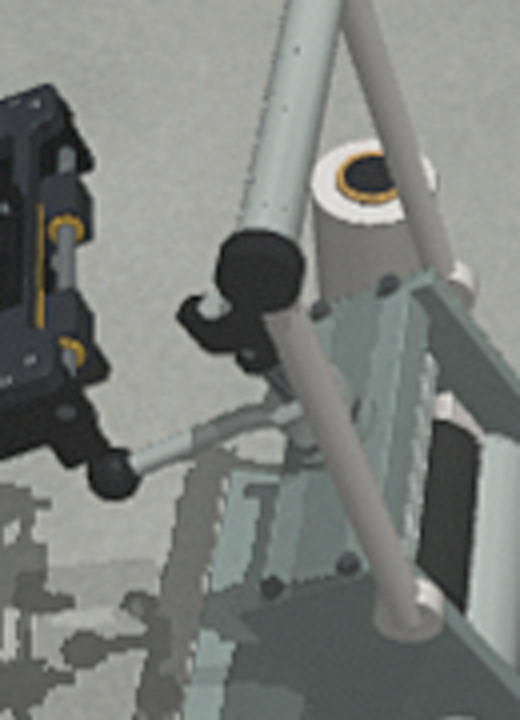

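```bash
cat >> ik.py <<'E'
_x,_e,_a=frame();MM=np.stack([_x,_e,_a],1)
def loc(p): return MM.T@(np.asarray(p)-AXC)
def W(L): return AXC+MM@(np.array(L)/1e3)
E
python3 - <<'E'
from cell import env
from ik import *
o=env.get_obs();print(loc(o['tool_pos'])*1e3,o['force'],o['grip_width'])
RR=toolR(180,-5)
for L in [(-70,-22,15),(-31,-22,15),(-31,-22,-28)]: print(inc(o,W(L),RR))
E
```

```text
[-82.9706772  -19.26796578 -22.17292155] [-0.22931201 -0.0170984  -0.16318104] 0.03576687138270356
[-0.0043, -0.0036, -0.0391, 1.0, -6.96, 12.67]
[-0.0415, -0.012, -0.0472, 1.0, -6.96, 12.67]
[-0.0502, -0.0141, -0.0051, 1.0, -6.96, 12.67]
```

Emit:
servo_tool --increments '[[[-0.004,-0.004,-0.039,1,-7,12,-1],[-0.004,-0.004,-0.039,1,-7,12,-1],[-0.041,-0.012,-0.047,1,-7,12,-1],[-0.041,-0.012,-0.047,1,-7,12,-1],[-0.041,-0.012,-0.047,1,-7,12,-1]]]'

```text
time_s: 8.55
tool_pos: [0.5079, -0.0602, 0.2457]
tool_rot: [-180.0, 23.9, 175.9]
force: [-0.1, -0.3, 0.2]
grip_width: 0.0021
```

Run:
```python
from cell import env
from ik import *
o=env.get_obs();print(loc(o['tool_pos'])*1e3,o['force'],o['grip_width'],o['qpos'].round(1))
RR=toolR(180,-5)
for L in [(-31,-22,15),(-31,-22,-28)]: print(inc(o,W(L),RR))
c=env.read_camera("wrist");cv2.imwrite("pics/w6.png",c["frame"])
```

```text
[-18.85063412 -17.98718377  -1.56178204] [-0.11919745 -0.26866303  0.20470256] 0.0020581548093788773 [ 22.8 -17.2 -15.5 119.6  -7.1  53.3  95.9]
[0.0139, -0.0036, -0.0152, 0.46, -1.08, 1.02]
[0.0094, -0.0041, 0.0275, 0.46, -1.08, 1.02]
```

View pics/w6.png

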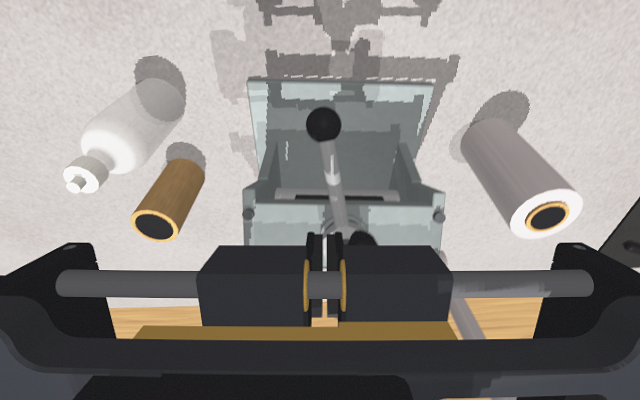

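Run:
```python
from cell import env
from ik import *
o=env.get_obs()
RR=toolR(180,-5)
for L in [(-31,-24,0),(-31,-24,-12),(-31,-22,-28)]: print(inc(o,W(L),RR),ik(W(L),RR,o['qpos'])[1])
```

```text
[0.0143, -0.0025, 0.0008, 0.18, -0.89, 0.72] 6.2283259026718225
[0.0131, -0.0025, 0.0127, 0.18, -0.89, 0.72] 1.8367938484272366
[0.0114, -0.0006, 0.0286, 0.18, -0.89, 0.72] 8.98137947859472e-05
```

Emit:
servo_tool --increments '[[[0.014,-0.0025,0.004,0,-1,0.5,-1],[0.013,-0.0025,0.012,0,-1,0.5,-1],[0.011,-0.001,0.0285,0,-1,0.5,-1],[0.011,-0.001,0.0285,0,-1,0.5,-1]]]'

```text
time_s: 9.0
tool_pos: [0.507, -0.0659, 0.2122]
tool_rot: [179.9, 24.6, 174.9]
force: [-0.4, -0.8, -0.8]
grip_width: 0.0008
```

Run:
```python
from cell import env
from ik import *
o=env.get_obs();print(loc(o['tool_pos'])*1e3,o['force'],o['wrist_torque'],o['qpos'].round(1))
c=env.read_camera("wrist");crop(c,200,100,500,330,2.6,"w7");c=env.read_camera("top");crop(c,290,220,390,290,8,"t7")
```

```text
[-35.88312491 -23.78546087 -30.38747293] [-0.43077156 -0.76985699 -0.81084118] [ 1.23561246e-01  4.15583271e-01 -9.84072457e-05] [ 15.3 -16.4  -9.3 123.3  -4.1  48.2  92.8]
```

View pics/w7.png

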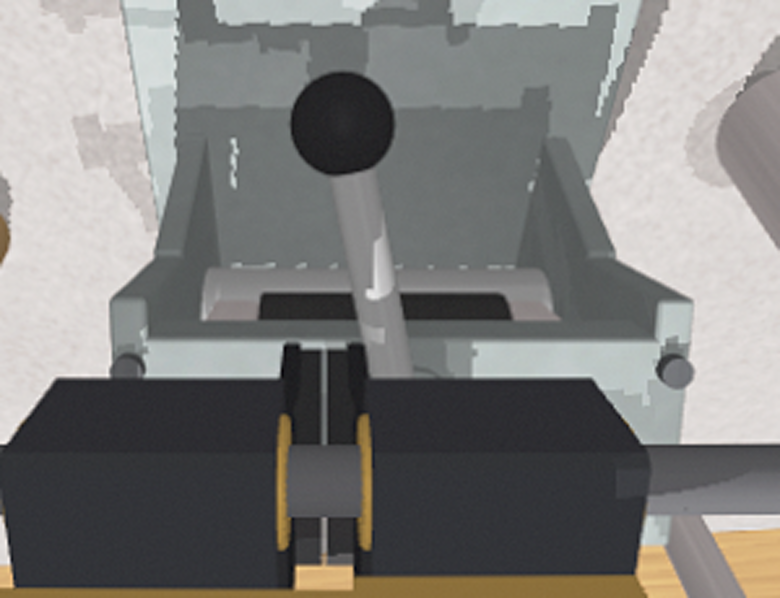

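View pics/t7.png

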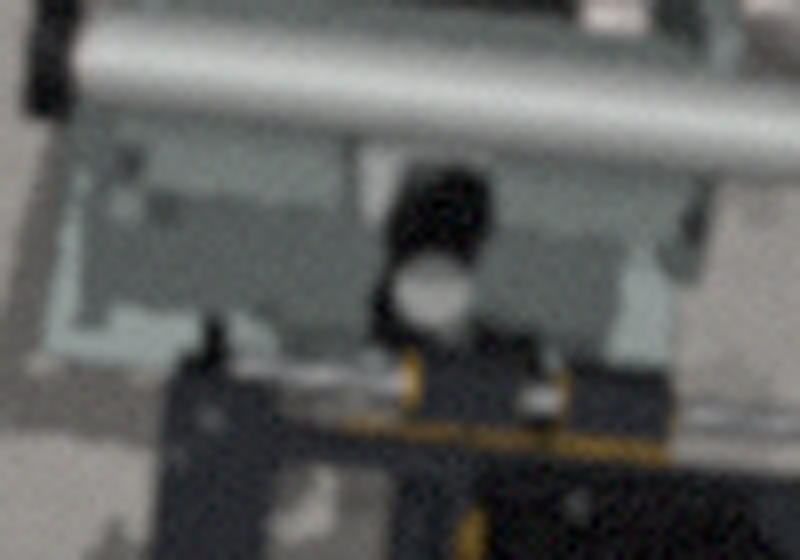

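```bash
cat >> ik.py <<'E'
def pc(phi,gap=0):
    t=np.radians(phi);u=np.array([np.cos(t),np.sin(t)]);v=np.array([np.sin(t),-np.cos(t)])
    rho=np.interp(phi,[0,22,40,60,80,90,105,120,140,159],[14,18,22,26,29,27,20,16,17,20])
    s=9.5*abs(v[0])+15*abs(v[1]);return u*rho-v*(8+s+gap)
def push(o,phis,h=-30,tl=-5):
    RR=toolR(180,tl)
    for f in phis:
        L=pc(f);print(f,L.round(1),inc(o,W((L[0],L[1],h)),RR))
def feel(o):
    f=MM.T@o['force'];L=loc(o['tool_pos'])*1e3;t=MM.T@o['wrist_torque'];print('L',L.round(1),'F',f.round(2),'T',t.round(3),'t',o['time_s'])
E
python3 - <<'E'
from cell import env
from ik import *
o=env.get_obs();feel(o)
push(o,[162,159,155,151,147,143,139,135,131,127,123])
E
```

```text
L [-33.6 -24.1 -29. ] F [ 1.21  0.22 -0.13] T [ 0.062  0.379 -0.078] t 9.1
162 [-26.8 -17.8] [-0.0068, 0.0063, 0.0004, 0.12, -0.17, 0.04]
159 [-27.8 -16.6] [-0.0059, 0.0075, 0.0005, 0.12, -0.17, 0.04]
155 [-28.4 -15. ] [-0.0053, 0.0091, 0.0006, 0.12, -0.17, 0.04]
151 [-28.9 -13.4] [-0.0048, 0.0107, 0.0006, 0.12, -0.17, 0.04]
147 [-29.2 -11.7] [-0.0044, 0.0124, 0.0007, 0.12, -0.17, 0.04]
143 [-29.4 -10. ] [-0.0042, 0.0141, 0.0007, 0.12, -0.17, 0.04]
139 [-29.6  -8.2] [-0.0041, 0.0159, 0.0007, 0.12, -0.17, 0.04]
135 [-29.8  -6.1] [-0.0039, 0.018, 0.0007, 0.12, -0.17, 0.04]
131 [-29.7  -3.9] [-0.0039, 0.0202, 0.0007, 0.12, -0.17, 0.04]
127 [-29.5  -1.8] [-0.0042, 0.0223, 0.0007, 0.12, -0.17, 0.04]
123 [-29.    0.4] [-0.0046, 0.0245, 0.0007, 0.12, -0.17, 0.04]
```

Emit:
servo_tool --increments '[[[-0.007,0.006,0.0005,0,0,0,-1],[-0.006,0.0075,0.0005,0,0,0,-1],[-0.0053,0.009,0.0005,0,0,0,-1],[-0.0048,0.0107,0.0005,0,0,0,-1],[-0.0044,0.0124,0.0007,0,0,0,-1],[-0.0042,0.014,0.0007,0,0,0,-1],[-0.004,0.016,0.0007,0,0,0,-1],[-0.004,0.018,0.0007,0,0,0,-1],[-0.004,0.02,0.0007,0,0,0,-1],[-0.0042,0.0223,0.0007,0,0,0,-1],[-0.0042,0.0223,0.0007,0,0,0,-1]]]'

```text
time_s: 10.2
tool_pos: [0.5144, -0.0452, 0.2161]
tool_rot: [179.9, 24.9, 174.8]
force: [-0.7, -4.1, -0.9]
grip_width: 0.0002
```

Run:
```python
from cell import env
from ik import *
o=env.get_obs();feel(o)
c=env.read_camera("top");crop(c,290,220,390,290,8,"t8");c=env.read_camera("side");crop(c,230,150,300,220,8,"s8")
push(o,[125,122,119,116,113,110,107,104,101,98,95,92])
```

```text
L [-29.3  -2.4 -29.8] F [-0.69 -4.15 -0.63] T [-0.754  0.424 -0.035] t 10.2
125 [-29.3  -0.7] [0.0, 0.0018, 0.0003, 0.09, -0.14, 0.0]
122 [-28.9   0.9] [-0.0004, 0.0034, 0.0002, 0.09, -0.14, 0.0]
119 [-28.5   2.8] [-0.0008, 0.0052, 0.0002, 0.09, -0.14, 0.0]
116 [-28.3   5.2] [-0.001, 0.0076, 0.0002, 0.09, -0.14, 0.0]
113 [-27.8   7.6] [-0.0015, 0.01, 0.0001, 0.09, -0.14, 0.0]
110 [-27.1  10. ] [-0.0022, 0.0124, 0.0001, 0.09, -0.14, 0.0]
107 [-26.2  12.3] [-0.003, 0.0148, 0.0, 0.09, -0.14, 0.0]
104 [-25.2  14.8] [-0.0041, 0.0172, -0.0001, 0.09, -0.14, 0.0]
101 [-24.   17.6] [-0.0053, 0.02, -0.0002, 0.09, -0.14, 0.0]
98 [-22.5  20.3] [-0.0067, 0.0228, -0.0003, 0.09, -0.14, 0.0]
95 [-20.8  22.9] [-0.0084, 0.0254, -0.0005, 0.09, -0.14, 0.0]
92 [-18.9  25.4] [-0.0103, 0.0279, -0.0006, 0.09, -0.14, 0.0]
```

View pics/t8.png

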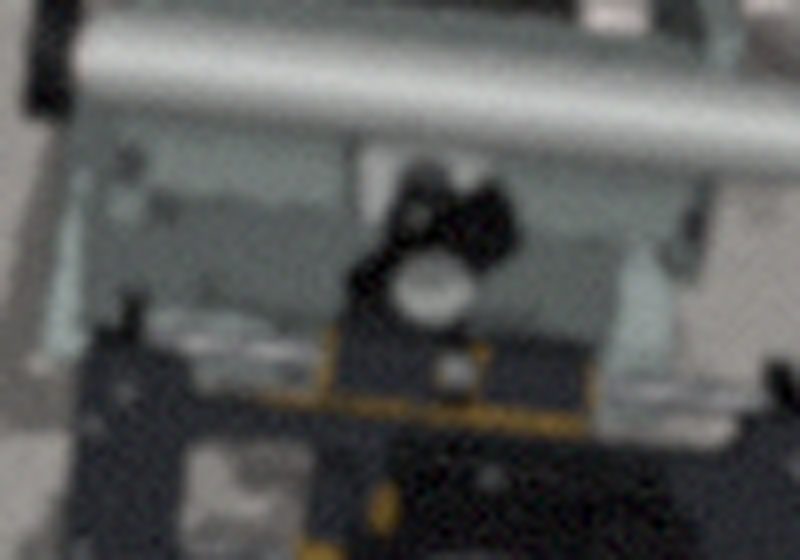

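View pics/s8.png

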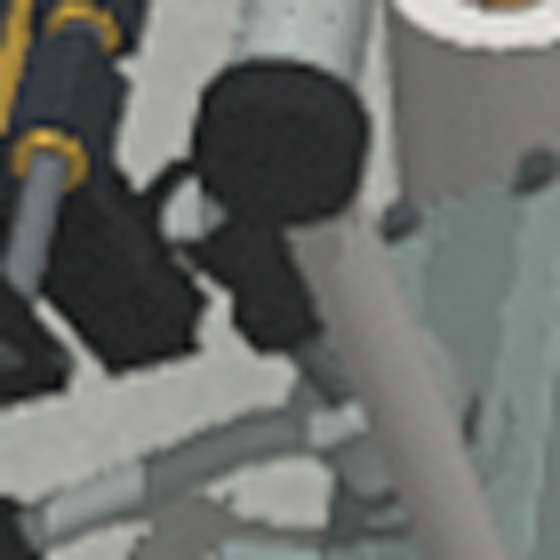

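Emit:
servo_tool --increments '[[[0,0.0018,0.0002,0,0,0,-1],[-0.0004,0.0034,0.0002,0,0,0,-1],[-0.0008,0.0052,0.0002,0,0,0,-1],[-0.001,0.0076,0.0002,0,0,0,-1],[-0.0015,0.01,0,0,0,0,-1],[-0.0022,0.0124,0,0,0,0,-1],[-0.003,0.0148,0,0,0,0,-1],[-0.003,0.0148,0,0,0,0,-1]]]'

```text
time_s: 11.1
tool_pos: [0.5191, -0.0284, 0.2178]
tool_rot: [179.8, 24.9, 174.9]
force: [-1.7, -0.6, -0.4]
grip_width: 0.0004
```

Run:
```python
from cell import env
from ik import *
o=env.get_obs();feel(o)
c=env.read_camera("top");crop(c,290,220,390,290,8,"t9")
push(o,[107,104,101,98,95,92,89,86,83,80])
```

```text
L [-25.6  14.7 -29.8] F [-1.62 -0.77  0.43] T [-0.073  0.828 -0.035] t 11.1
107 [-26.2  12.3] [0.0006, -0.0023, 0.0002, 0.23, -0.08, 0.1]
104 [-25.2  14.8] [-0.0004, 0.0001, 0.0001, 0.23, -0.08, 0.1]
101 [-24.   17.6] [-0.0016, 0.0029, 0.0, 0.23, -0.08, 0.1]
98 [-22.5  20.3] [-0.0031, 0.0057, -0.0001, 0.23, -0.08, 0.1]
95 [-20.8  22.9] [-0.0048, 0.0083, -0.0002, 0.23, -0.08, 0.1]
92 [-18.9  25.4] [-0.0067, 0.0107, -0.0004, 0.23, -0.08, 0.1]
89 [-17.3  27.5] [-0.0083, 0.0128, -0.0005, 0.23, -0.08, 0.1]
86 [-16.5  29. ] [-0.0091, 0.0143, -0.0006, 0.23, -0.08, 0.1]
83 [-15.7  30.5] [-0.01, 0.0159, -0.0007, 0.23, -0.08, 0.1]
80 [-14.6  32. ] [-0.011, 0.0173, -0.0007, 0.23, -0.08, 0.1]
```

View pics/t9.png

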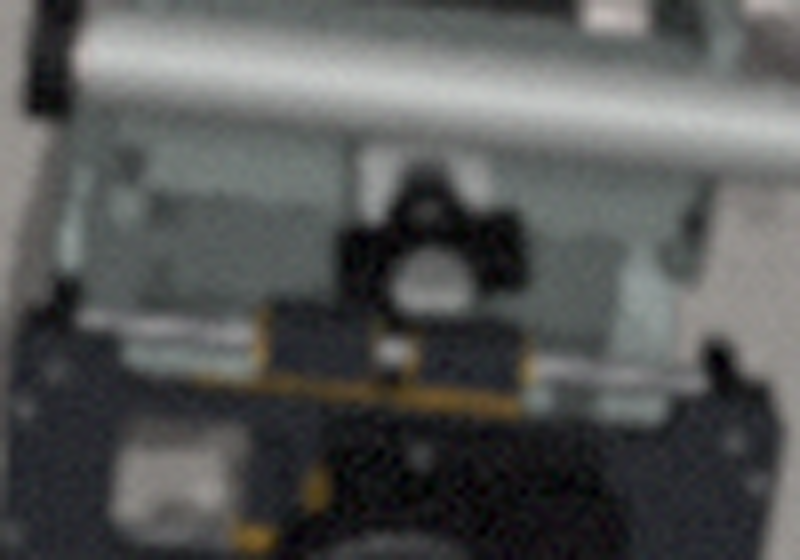

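Emit:
servo_tool --increments '[[[-0.0016,0.003,0,0,0,0,-1],[-0.003,0.0057,0,0,0,0,-1],[-0.0048,0.0083,0,0,0,0,-1],[-0.0067,0.0107,-0.0004,0,0,0,-1],[-0.0067,0.0107,-0.0004,0,0,0,-1]]]'

```text
time_s: 11.65
tool_pos: [0.5255, -0.0193, 0.2205]
tool_rot: [179.9, 24.8, 174.9]
force: [-2.9, -1.9, -2.3]
grip_width: 0.0005
```

Run:
```python
from cell import env
from ik import *
o=env.get_obs();feel(o)
push(o,[92,89,86,83,80,77,74,71,68,65])
```

```text
L [-19.5  24.4 -30.3] F [-3.53 -2.2  -0.62] T [-0.303  1.071 -0.08 ] t 11.65
92 [-18.9  25.4] [-0.0005, 0.001, -0.0003, 0.17, -0.15, 0.05]
89 [-17.3  27.5] [-0.0022, 0.0031, -0.0005, 0.17, -0.15, 0.05]
86 [-16.5  29. ] [-0.0029, 0.0046, -0.0005, 0.17, -0.15, 0.05]
83 [-15.7  30.5] [-0.0038, 0.0062, -0.0006, 0.17, -0.15, 0.05]
80 [-14.6  32. ] [-0.0048, 0.0076, -0.0007, 0.17, -0.15, 0.05]
77 [-13.7  32.5] [-0.0057, 0.0081, -0.0008, 0.17, -0.15, 0.05]
74 [-12.7  32.9] [-0.0067, 0.0085, -0.0009, 0.17, -0.15, 0.05]
71 [-11.7  33.3] [-0.0077, 0.0089, -0.001, 0.17, -0.15, 0.05]
68 [-10.6  33.6] [-0.0088, 0.0092, -0.0011, 0.17, -0.15, 0.05]
65 [-9.5 33.9] [-0.0099, 0.0096, -0.0012, 0.17, -0.15, 0.05]
```

Emit:
servo_tool --increments '[[[-0.0022,0.003,-0.0004,0,0,0,-1],[-0.003,0.0046,-0.0005,0,0,0,-1],[-0.004,0.006,-0.0006,0,0,0,-1],[-0.004,0.006,-0.0006,0,0,0,-1],[-0.004,0.006,-0.0006,0,0,0,-1]]]'

```text
time_s: 12.15
tool_pos: [0.5298, -0.0133, 0.2233]
tool_rot: [179.8, 24.9, 174.9]
force: [-4.4, -0.2, -2.7]
grip_width: 0.0007
```

Run:
```python
from cell import env
from ik import *
o=env.get_obs();feel(o)
c=env.read_camera("top");crop(c,290,220,390,290,8,"t10")
o=env.get_obs();feel(o)
push(o,[83,80,77,74,71,68,65])
```

```text
L [-14.9  30.7 -29.8] F [-5.11 -0.63 -0.17] T [-0.014  1.153 -0.066] t 12.15
L [-14.8  30.7 -29.7] F [-3.53  0.   -1.66] T [ 0.083  1.206 -0.097] t 12.2
83 [-15.7  30.5] [0.0008, -0.0002, 0.0004, 0.2, -0.06, 0.06]
80 [-14.6  32. ] [-0.0002, 0.0013, 0.0003, 0.2, -0.06, 0.06]
77 [-13.7  32.5] [-0.0012, 0.0017, 0.0002, 0.2, -0.06, 0.06]
74 [-12.7  32.9] [-0.0022, 0.0022, 0.0001, 0.2, -0.06, 0.06]
71 [-11.7  33.3] [-0.0032, 0.0025, 0.0, 0.2, -0.06, 0.06]
68 [-10.6  33.6] [-0.0042, 0.0029, -0.0001, 0.2, -0.06, 0.06]
65 [-9.5 33.9] [-0.0054, 0.0032, -0.0002, 0.2, -0.06, 0.06]
```

View pics/t10.png

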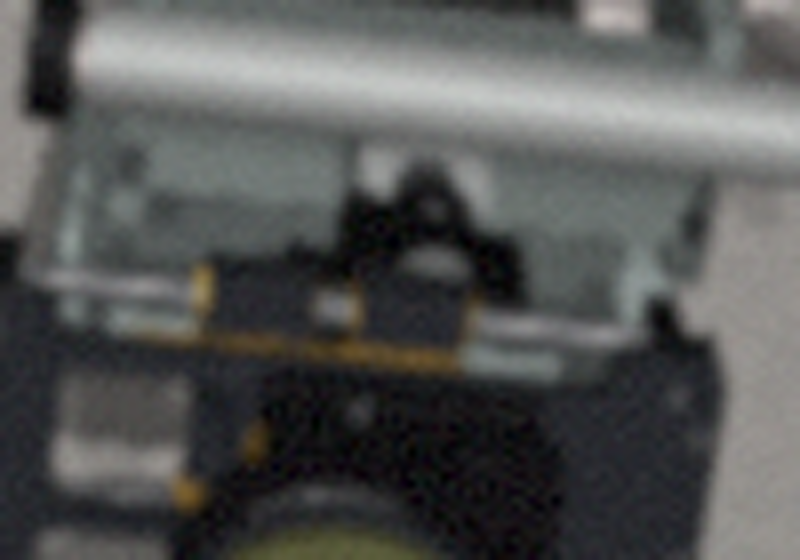

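```bash
cat >> ik.py <<'E'
def pc(phi,gap=0,rc=21):
    t=np.radians(phi);u=np.array([np.cos(t),np.sin(t)]);v=np.array([np.sin(t),-np.cos(t)])
    rho=rc-9.5*u[0]+15*u[1]
    s=9.5*abs(v[0])+15*abs(v[1]);return u*rho-v*(8+s+gap)
def tq(o):
    f=-(MM.T@o['force']);L=loc(o['tool_pos'])*1e3;c=np.array([L[0]+9.5,L[1]-15])/1e3
    # bar angle from contact corner lying on trailing face (8 mm off axis line)
    r=np.hypot(*c);phi=np.degrees(np.arctan2(c[1],c[0])-np.arcsin(.008/r))
    print('corner',(c*1e3).round(1),'bar phi',round(phi,1),'arm',round(1e3*np.sqrt(r*r-64e-6),1),'torque cw',-(c[0]*f[1]-c[1]*f[0]))
E
python3 - <<'E'
from cell import env
from ik import *
o=env.get_obs();feel(o);tq(o)
push(o,[80,77,74,71,68,65,62])
E
```

```text
L [-14.8  30.7 -29.7] F [-3.53  0.   -1.66] T [ 0.083  1.206 -0.097] t 12.2
corner [-5.3 15.7] bar phi 80.0 arm 14.5 torque cw 0.05540788475196723
80 [-13.7  37.1] [-0.0011, 0.0064, 0.0002, 0.2, -0.06, 0.06]
77 [-12.6  37.3] [-0.0023, 0.0065, 0.0001, 0.2, -0.06, 0.06]
74 [-11.4  37.4] [-0.0035, 0.0067, 0.0, 0.2, -0.06, 0.06]
71 [-10.2  37.5] [-0.0046, 0.0067, -0.0001, 0.2, -0.06, 0.06]
68 [-9.1 37.5] [-0.0058, 0.0068, -0.0002, 0.2, -0.06, 0.06]
65 [-7.9 37.4] [-0.007, 0.0067, -0.0003, 0.2, -0.06, 0.06]
62 [-6.7 37.3] [-0.0081, 0.0066, -0.0004, 0.2, -0.06, 0.06]
```

Emit:
servo_tool --increments '[[[-0.0005,0.005,0.0002,0,0,0,-1],[-0.002,0.0065,0.0001,0,0,0,-1],[-0.0035,0.0067,0,0,0,0,-1],[-0.0046,0.0067,0,0,0,0,-1],[-0.0046,0.0067,0,0,0,0,-1]]]'

```text
time_s: 12.7
tool_pos: [0.5344, -0.007, 0.2253]
tool_rot: [179.8, 24.9, 174.9]
force: [-5.4, 0.5, -1.0]
grip_width: 0.0007
```

Run:
```python
from cell import env
from ik import *
env.read_camera("side");o=env.get_obs();feel(o);tq(o)
push(o,[71,68,65,62,59,56])
```

```text
L [-10.4  37.4 -30. ] F [-4.29 -0.18  1.07] T [ 0.115  1.331 -0.073] t 12.75
corner [-0.9 22.4] bar phi 71.4 arm 21.0 torque cw 0.09634730519362217
71 [-10.2  37.5] [-0.0002, 0.0001, -0.0, 0.2, -0.1, 0.06]
68 [-9.1 37.5] [-0.0013, 0.0001, -0.0001, 0.2, -0.1, 0.06]
65 [-7.9 37.4] [-0.0025, 0.0, -0.0002, 0.2, -0.1, 0.06]
62 [-6.7 37.3] [-0.0037, -0.0001, -0.0003, 0.2, -0.1, 0.06]
59 [-5.5 37.1] [-0.0048, -0.0003, -0.0004, 0.2, -0.1, 0.06]
56 [-4.4 36.9] [-0.006, -0.0005, -0.0005, 0.2, -0.1, 0.06]
```

Emit:
servo_tool --increments '[[[-0.0013,0,0,0,0,0,-1],[-0.0025,0,0,0,0,0,-1],[-0.0025,0,0,0,0,0,-1]]]'

```text
time_s: 13.05
tool_pos: [0.536, -0.0072, 0.2259]
tool_rot: [179.8, 24.8, 174.9]
force: [-7.1, 1.3, -1.1]
grip_width: 0.0002
```

Run:
```python
from cell import env
from ik import *
env.read_camera("side");o=env.get_obs();feel(o);tq(o)
push(o,[65,62,59,56,53])
```

```text
L [ -8.6  37.3 -30.3] F [-7.12  0.33  3.64] T [ 0.097  1.664 -0.104] t 13.1
corner [ 0.9 22.3] bar phi 66.8 arm 20.8 torque cw 0.15916488535038067
65 [-7.9 37.4] [-0.0007, 0.0001, -0.0004, 0.19, -0.18, 0.06]
62 [-6.7 37.3] [-0.0019, -0.0, -0.0005, 0.19, -0.18, 0.06]
59 [-5.5 37.1] [-0.003, -0.0002, -0.0006, 0.19, -0.18, 0.06]
56 [-4.4 36.9] [-0.0042, -0.0004, -0.0007, 0.19, -0.18, 0.06]
53 [-3.3 36.6] [-0.0053, -0.0007, -0.0008, 0.19, -0.18, 0.06]
```

Emit:
servo_tool --increments '[[[-0.0015,0,0,0,0,0,-1],[-0.003,0,0,0,0,0,-1],[-0.004,-0.0003,0,0,0,0,-1],[-0.004,-0.0003,0,0,0,0,-1]]]'

```text
time_s: 13.5
tool_pos: [0.5387, -0.0079, 0.2271]
tool_rot: [179.8, 24.7, 174.9]
force: [-11.0, 1.2, 0.6]
grip_width: 0.0007
```

Run:
```python
from cell import env
from ik import *
env.read_camera("side");o=env.get_obs();feel(o);tq(o);print(o['qpos'].round(1))
RR=toolR(180,-5);L=loc(o['tool_pos'])*1e3
for k in [(-8,3,-30),(-20,10,-28),(-45,10,-20),(-75,0,-10)]: print(inc(o,W(k),RR),ik(W(k),RR,o['qpos'])[1])
```

```text
L [ -5.7  36.9 -30.7] F [-8.89  0.07  5.74] T [ 0.013  2.243 -0.099] t 13.55
corner [ 3.8 21.9] bar phi 59.1 arm 20.8 torque cw 0.19510190189728305
[ 13.9 -13.2 -16.  119.   -0.8  49.2  82.8]
[0.0024, -0.0339, -0.0006, 0.17, -0.31, 0.05] 0.00012322867811651877
[0.0145, -0.0269, -0.0014, 0.17, -0.31, 0.05] 0.00012025706774183219
[0.0401, -0.0269, -0.0071, 0.17, -0.31, 0.05] 4.284141529656542
[0.0709, -0.0368, -0.0143, 0.17, -0.31, 0.05] 19.43781395256793
```

Run:
```python
from cell import env
from ik import *
o=env.get_obs();q0=o['qpos']
KN=np.array([W((r*np.cos(t),r*np.sin(t),h)) for r in (0,28) for t in np.linspace(0,6.28,24) for h in (-4,-34)])
B=ballpos(191.8,.0983,-.059)
for az in (192,200):
  for tl in (-10,-15,-20):
    RR=toolR(az,tl)
    for k in (.045,.03,-.013):
      P=B-k*RR[:,2];q,e,er=ik(P,RR,q0);print(az,tl,k,q.round(0),round(e,1),"roller",round(clear(P,RR,ROLL)-12),"knob",round(clear(P,RR,KN)),loc(P)*1e3)
```

```text
192 -10 0.045 [  8. -17.  -4. 124.  -1.  55. 102.] 9.0 roller 101 knob 54 [-88.40849632 -20.1019619  -14.68365111]
192 -10 0.03 [  8. -17.  -4. 126.  -1.  52. 101.] 4.3 roller 101 knob 41 [-91.01321899 -20.1019619  -29.45576741]
192 -10 -0.013 [ 14. -14.  -9. 128.  -3.  46. 103.] 0.0 roller 101 knob 23 [-98.48009062 -20.1019619  -71.80250079]
192 -15 0.045 [ 14. -16.  -9. 121.  -3.  59. 103.] 0.0 roller 84 knob 47 [-84.57580729 -20.1019619  -15.53333782]
192 -15 0.03 [ 14. -14.  -9. 122.  -3.  57. 103.] 0.0 roller 84 knob 33 [-88.45809296 -20.1019619  -30.02222521]
192 -15 -0.013 [ 15. -11. -10. 124.  -2.  51. 102.] 0.0 roller 84 knob 17 [-99.5873119  -20.1019619  -71.55703574]
192 -20 0.045 [ 15. -11. -10. 117.  -2.  64. 103.] 0.0 roller 67 knob 40 [-80.83175787 -20.1019619  -16.71383206]
192 -20 0.03 [ 15. -10. -10. 118.  -2.  62. 102.] 0.0 roller 67 knob 26 [-85.96206002 -20.1019619  -30.80922138]
192 -20 -0.013 [ 16.  -7. -11. 121.  -2.  57. 102.] 0.0 roller 67 knob 10 [-100.66892618  -20.1019619   -71.21600407]
200 -10 0.045 [  8. -17.  -4. 124.  -1.  55. 110.] 9.0 roller 89 kno
[... 260 characters left out ...]
-71.80250079]
200 -15 0.045 [ 13. -16.  -8. 122.  -2.  59. 111.] 0.0 roller 73 knob 46 [-84.57580729 -20.1019619  -15.53333782]
200 -15 0.03 [ 13. -14.  -8. 122.  -2.  57. 111.] 0.0 roller 73 knob 33 [-88.45809296 -20.1019619  -30.02222521]
200 -15 -0.013 [ 14. -11.  -9. 124.  -2.  51. 110.] 0.0 roller 73 knob 16 [-99.5873119  -20.1019619  -71.55703574]
200 -20 0.045 [ 14. -11.  -9. 117.  -2.  64. 110.] 0.0 roller 56 knob 39 [-80.83175787 -20.1019619  -16.71383206]
200 -20 0.03 [ 14. -10. -10. 118.  -2.  62. 110.] 0.0 roller 56 knob 26 [-85.96206002 -20.1019619  -30.80922138]
200 -20 -0.013 [ 15.  -7. -11. 121.  -1.  57. 110.] 0.0 roller 56 knob 10 [-100.66892618  -20.1019619   -71.21600407]
```

Run:
```python
from cell import env
from ik import *
o=env.get_obs()
print(inc(o,W((-22,37,-30)),toolR(180,-5)));print(inc(o,W((-45,25,-28)),toolR(180,-10)))
B=ballpos(191.8,.0983,-.059);RR=toolR(198,-15)
print(inc(o,B-.045*RR[:,2],RR))
```

```text
[0.0163, 0.0001, 0.0008, 0.17, -0.31, 0.05]
[0.0394, -0.0119, 0.0009, 0.17, 4.69, 0.06]
[0.08, -0.0569, -0.008, -1.35, 9.64, -17.89]
```

Emit:
servo_tool --increments '[[[0.016,0,0,0,0,0,-1],[0.039,-0.012,0.001,0,4.7,0,-1],[0.06,-0.035,-0.004,-1,8,-9,-1],[0.08,-0.057,-0.008,-1.3,9.6,-18,0.2],[0.08,-0.057,-0.008,-1.3,9.6,-18,0.2],[0.08,-0.057,-0.008,-1.3,9.6,-18,0.2],[0.08,-0.057,-0.008,-1.3,9.6,-18,0.2],[0.08,-0.057,-0.008,-1.3,9.6,-18,0.2],[0.08,-0.057,-0.008,-1.3,9.6,-18,0.2],[0.08,-0.057,-0.008,-1.3,9.6,-18,0.2]]]'

```text
time_s: 14.55
tool_pos: [0.4599, -0.058, 0.2015]
tool_rot: [-175.1, 14.5, -166.5]
force: [0.3, 0.2, -0.2]
grip_width: 0.0478
```

Run:
```python
from cell import env
from ik import *
o=env.get_obs();feel(o);print(o['grip_width'],o['qpos'].round(1))
B=ballpos(191.8,.0983,-.059);RR=toolR(198,-15)
for k in (.045,-.013): print(inc(o,B-k*RR[:,2],RR))
c=env.read_camera("wrist");cv2.imwrite("pics/w11.png",c["frame"]);print(proj(c,[B]))
c=env.read_camera("top");crop(c,290,220,390,290,8,"t11")
```

```text
L [-82.6 -20.1 -15.9] F [ 0.15  0.21 -0.26] T [ 0.114  0.222 -0.042] t 14.55
0.04781287963113365 [ 12.8 -15.6  -7.8 121.7  -2.3  58.5 108.8]
[0.0019, 0.0007, 0.0002, -0.15, 0.27, 0.12]
[0.0022, 0.0008, 0.0582, -0.15, 0.27, 0.12]
[[324.19069859 218.01163676]]
```

View pics/w11.png

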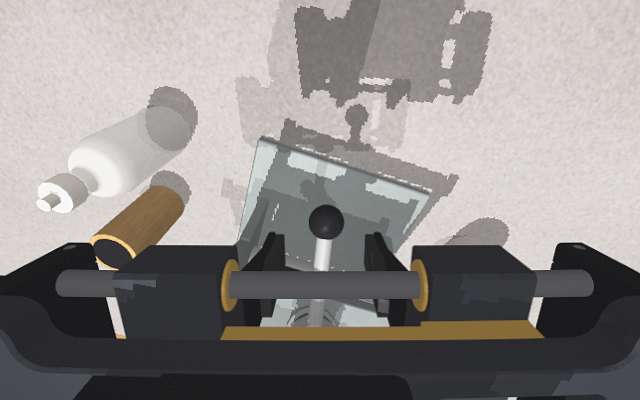

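View pics/t11.png

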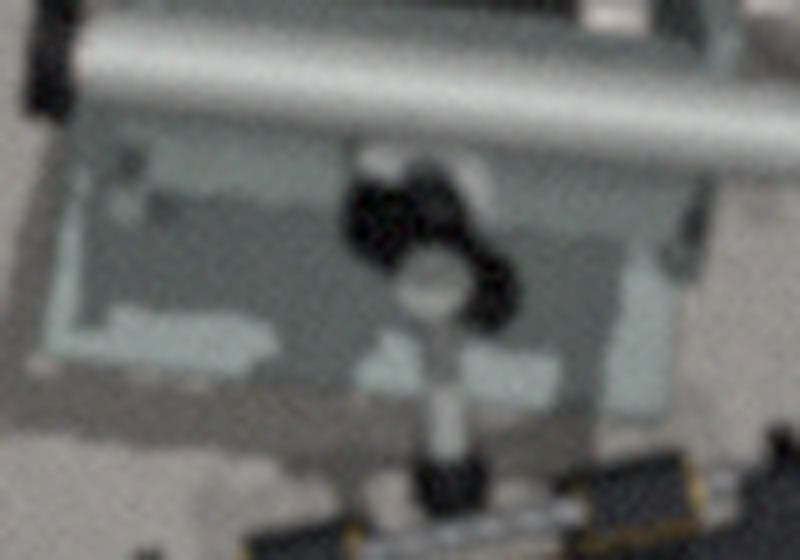

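Emit:
servo_tool --increments '[[[0,0.0015,0.03,0,0,0,0.2],[0,0.0015,0.058,0,0,0,0.2],[0,0.0015,0.058,0,0,0,0.2],[0,0.0015,0.058,0,0,0,-1],[0,0.0015,0.058,0,0,0,-1],[0,0.0015,0.058,0,0,0,-1],[0,0.0015,0.058,0,0,0,-1],[0,0.0015,0.058,0,0,0,-1],[0,0.0015,0.058,0,0,0,-1]]]' --squeeze 35

```text
time_s: 15.55
tool_pos: [0.475, -0.0583, 0.1463]
tool_rot: [-175.1, 14.6, -166.5]
force: [-1.1, -0.1, 4.5]
grip_width: 0.0241
```

Run:
```python
from cell import env
from ik import *
o=env.get_obs();feel(o);print(o['grip_width'],o['qpos'].round(1),lever(o))
arc(o,range(-4,-70,-4))
```

```text
L [-97.1 -19.1 -71.2] F [ 1.3  -0.16  4.4 ] T [ 0.145  0.234 -0.076] t 15.55
0.02406511449595525 [ 12.7 -10.8  -8.4 124.5  -1.6  50.8 108. ] {'az': np.float64(-168.51282509475178), 'r': np.float64(0.09568676805294511), 'h': np.float64(-0.058656823119334366), 'ftan': np.float64(0.41163732683449156), 'frad': np.float64(-1.2387245998379965), 'fax': np.float64(4.397776724512322), 'T': np.float64(0.040340458029780174)}
-4 [-0.001, 0.0066, 0.0003, -0.0, 0.0, 4.0]
-8 [-0.0025, 0.0131, 0.0004, -0.0, 0.0, 8.0]
-12 [-0.0044, 0.0195, 0.0005, -0.0, 0.0, 12.0]
-16 [-0.0068, 0.0258, 0.0004, 0.0, -0.0, 16.0]
-20 [-0.0095, 0.0318, 0.0002, 0.0, 0.0, 20.0]
-24 [-0.0127, 0.0377, -0.0001, 0.0, 0.0, 24.0]
-28 [-0.0162, 0.0434, -0.0006, 0.0, -0.0, 28.0]
-32 [-0.0202, 0.0487, -0.0011, -0.0, -0.0, 32.0]
-36 [-0.0244, 0.0538, -0.0018, 0.0, 0.0, 36.0]
-40 [-0.029, 0.0586, -0.0025, 0.0, -0.0, 40.0]
-44 [-0.0339, 0.0631, -0.0034, 0.0, 0.0, 44.0]
-48 [-0.0391, 0.0672, -0.0043, 0.0, 0.0, 48.0]
-52 [-0.0446, 0.0709, -0.0054, -0.0, 0.0, 52.0]
-56 [-0.0502, 0.0742, -0.0065, 0.0, -0.0, 56.0]
-60 [-0.0561, 0.0771, -0.0078, -0.0, -0.0, 60.0]
-64 [-0.0622, 0.0796, -0.0091, 0.0, -0.0, 64.0]
-68 [-0.0684, 0.0816, -0.0105, -0.0, -0.0, 68.0]
```

Emit:
servo_tool --increments '[[[-0.001,0.0066,0.0003,0,0,4,-1],[-0.0025,0.013,0.0004,0,0,8,-1],[-0.0044,0.0195,0.0005,0,0,12,-1],[-0.0068,0.0258,0.0004,0,0,16,-1],[-0.0095,0.0318,0.0002,0,0,20,-1],[-0.0127,0.0377,0,0,0,24,-1],[-0.0162,0.0434,-0.0006,0,0,28,-1],[-0.02,0.0487,-0.001,0,0,32,-1],[-0.0244,0.0538,-0.0018,0,0,36,-1],[-0.029,0.0586,-0.0025,0,0,40,-1],[-0.034,0.063,-0.0034,0,0,44,-1],[-0.034,0.063,-0.0034,0,0,44,-1]]]'

```text
time_s: 16.75
tool_pos: [0.4921, 0.0107, 0.1514]
tool_rot: [173.3, 13.7, 148.0]
force: [0.5, -1.9, -2.2]
grip_width: 0.0242
```

Run:
```python
from cell import env
from ik import *
o=env.get_obs();feel(o);print(o['grip_width'],o['qpos'].round(1),lever(o))
arc(o,range(-3,-30,-3))
```

```text
L [-85.2  51.2 -72.2] F [-0.49 -1.88 -2.23] T [ 0.167  0.047 -0.19 ] t 16.75
0.024154164959174513 [ 14.7  -9.  -19.5 122.1  -0.3  51.4  54. ] {'az': np.float64(147.98697211428274), 'r': np.float64(0.09660263434486709), 'h': np.float64(-0.05959592632283566), 'ftan': np.float64(1.8511633102160434), 'frad': np.float64(-0.5776593354569355), 'fax': np.float64(-2.234560665488686), 'T': np.float64(0.18141400440117225)}
-3 [-0.0006, 0.005, -0.0007, 0.0, 0.0, 3.0]
-6 [-0.0014, 0.0099, -0.0015, 0.0, 0.0, 6.0]
-9 [-0.0025, 0.0148, -0.0023, -0.0, -0.0, 9.0]
-12 [-0.0039, 0.0196, -0.0032, -0.0, 0.0, 12.0]
-15 [-0.0054, 0.0243, -0.0041, -0.0, -0.0, 15.0]
-18 [-0.0073, 0.0289, -0.0051, -0.0, -0.0, 18.0]
-21 [-0.0093, 0.0334, -0.0061, -0.0, 0.0, 21.0]
-24 [-0.0116, 0.0378, -0.0071, -0.0, -0.0, 24.0]
-27 [-0.0142, 0.042, -0.0082, -0.0, -0.0, 27.0]
```

Emit:
servo_tool --increments '[[[-0.0006,0.005,-0.0007,0,0,1.5,-1],[-0.0014,0.01,-0.0015,0,0,3,-1],[-0.0025,0.0148,-0.0023,0,0,4.5,-1],[-0.0039,0.0196,-0.0032,0,0,6,-1],[-0.0039,0.0196,-0.0032,0,0,6,-1]]]'

```text
time_s: 17.25
tool_pos: [0.5014, 0.0233, 0.1553]
tool_rot: [172.2, 12.7, 141.9]
force: [-3.4, -5.8, -5.4]
grip_width: 0.024
```

Run:
```python
from cell import env
from ik import *
o=env.get_obs();feel(o);print(o['grip_width'],o['qpos'].round(1),lever(o), clear(o['tool_pos'],Rt(o['tool_rot']),ROLL)-12)
arc(o,range(-3,-30,-3),.5)
```

```text
L [-76.2  64.6 -72.9] F [-5.16 -6.12 -3.2 ] T [-0.821  0.814 -0.335] t 17.25
0.023975329426680316 [ 14.7  -7.5 -21.3 120.3   0.7  52.3  45.6] {'az': np.float64(138.41400343004014), 'r': np.float64(0.09735881098999072), 'h': np.float64(-0.060312321872095134), 'ftan': np.float64(8.003407286078694), 'frad': np.float64(-0.20086728617083474), 'fax': np.float64(-3.2026701260862187), 'T': np.float64(0.7843339140357121)} 38.11750156200789
-3 [-0.0009, 0.0049, -0.0009, -0.0, 0.0, 1.5]
-6 [-0.002, 0.0098, -0.0019, -0.0, 0.0, 3.0]
-9 [-0.0034, 0.0146, -0.0029, 0.0, 0.0, 4.5]
-12 [-0.005, 0.0193, -0.004, -0.0, 0.0, 6.0]
-15 [-0.0069, 0.0239, -0.0051, 0.0, -0.0, 7.5]
-18 [-0.009, 0.0284, -0.0062, 0.0, 0.0, 9.0]
-21 [-0.0114, 0.0328, -0.0074, -0.0, 0.0, 10.5]
-24 [-0.014, 0.037, -0.0086, 0.0, 0.0, 12.0]
-27 [-0.0167, 0.0411, -0.0098, 0.0, 0.0, 13.5]
```

Emit:
servo_tool --increments '[[[-0.0005,0.0025,-0.0005,0,0,1,-1],[-0.0009,0.005,-0.001,0,0,1.5,-1],[-0.0009,0.005,-0.001,0,0,1.5,-1],[-0.0009,0.005,-0.001,0,0,1.5,-1]]]'

```text
time_s: 17.65
tool_pos: [0.5038, 0.0261, 0.1563]
tool_rot: [172.0, 12.4, 140.4]
force: [-3.9, -6.0, -7.0]
grip_width: 0.0244
```

Run:
```python
from cell import env
from ik import *
o=env.get_obs();feel(o);print(o['grip_width'],o['qpos'].round(1),lever(o), clear(o['tool_pos'],Rt(o['tool_rot']),ROLL)-12)
arc(o,range(-1,-12,-2),.5)
```

```text
L [-73.8  67.6 -73. ] F [-6.4  -6.32 -4.38] T [-1.047  1.06  -0.223] t 17.65
0.024409436075943657 [ 14.6  -7.2 -21.7 119.8   1.   52.5  43.5] {'az': np.float64(136.14141660828744), 'r': np.float64(0.09764651021151487), 'h': np.float64(-0.06048199796237938), 'ftan': np.float64(8.99316322228019), 'frad': np.float64(0.23065096283481473), 'fax': np.float64(-4.379618188507737), 'T': np.float64(0.8813299957834586)} 34.43723816879394
-1 [-0.0003, 0.0016, -0.0003, -0.0, 0.0, 0.5]
-3 [-0.0009, 0.0049, -0.001, 0.0, 0.0, 1.5]
-5 [-0.0017, 0.0082, -0.0017, 0.0, 0.0, 2.5]
-7 [-0.0026, 0.0114, -0.0023, 0.0, 0.0, 3.5]
-9 [-0.0036, 0.0146, -0.0031, 0.0, -0.0, 4.5]
-11 [-0.0047, 0.0177, -0.0038, -0.0, 0.0, 5.5]
```

Emit:
servo_tool --increments '[[[-0.0009,0.005,-0.001,0,0,1,-1],[-0.0017,0.008,-0.0017,0,0,1.5,-1],[-0.0024,0.0105,-0.002,0,0,2,-1],[-0.0024,0.0105,-0.002,0,0,2,-1],[-0.0024,0.0105,-0.002,0,0,2,-1]]]'

```text
time_s: 18.15
tool_pos: [0.5102, 0.0327, 0.1592]
tool_rot: [171.7, 12.0, 138.4]
force: [-5.8, -6.1, -8.1]
grip_width: 0.024
```

Run:
```python
from cell import env
from ik import *
o=env.get_obs();feel(o);print(o['grip_width'],o['qpos'].round(1),lever(o), clear(o['tool_pos'],Rt(o['tool_rot']),ROLL)-12)
arc(o,range(-1,-12,-2),.5)
```

```text
L [-67.4  74.8 -73.4] F [-8.56 -6.63 -4.43] T [-1.122  1.503 -0.316] t 18.15
0.02402479319666818 [ 14.5  -6.2 -22.5 118.6   1.6  53.1  40.3] {'az': np.float64(130.51696310624462), 'r': np.float64(0.09846519076873222), 'h': np.float64(-0.060847049537689296), 'ftan': np.float64(10.815577861886688), 'frad': np.float64(0.523528399074396), 'fax': np.float64(-4.426458174805353), 'T': np.float64(1.0599266304648953)} 28.307356752345036
-1 [-0.0004, 0.0016, -0.0004, -0.0, -0.0, 0.5]
-3 [-0.0013, 0.0049, -0.0011, 0.0, 0.0, 1.5]
-5 [-0.0022, 0.0081, -0.0018, -0.0, -0.0, 2.5]
-7 [-0.0033, 0.0113, -0.0026, 0.0, 0.0, 3.5]
-9 [-0.0045, 0.0144, -0.0034, -0.0, 0.0, 4.5]
-11 [-0.0059, 0.0175, -0.0042, -0.0, 0.0, 5.5]
```

Emit:
servo_tool --increments '[[[-0.0013,0.005,-0.001,0,0,1,-1],[-0.0022,0.008,-0.0018,0,0,2,-1],[-0.003,0.0105,-0.0024,0,0,3,-1],[-0.003,0.0105,-0.0024,0,0,3,-1],[-0.003,0.0105,-0.0024,0,0,3,-1]]]'

```text
time_s: 18.65
tool_pos: [0.5185, 0.0391, 0.1635]
tool_rot: [171.0, 11.5, 135.4]
force: [-3.7, -4.8, -10.3]
grip_width: 0.0238
```

Run:
```python
from cell import env
from ik import *
o=env.get_obs();feel(o);print(o['grip_width'],o['qpos'].round(1),lever(o), clear(o['tool_pos'],Rt(o['tool_rot']),ROLL)-12)
arc(o,range(-1,-12,-2),.5)
c=env.read_camera("top");crop(c,290,220,390,290,8,"t12")
```

```text
L [-58.6  81.9 -73.5] F [-7.95 -5.09 -7.34] T [-0.95   1.346 -0.323] t 18.65
0.0238444017146923 [ 14.4  -5.2 -23.2 117.2   2.2  53.6  36.3] {'az': np.float64(123.94961549671523), 'r': np.float64(0.09877060952242113), 'h': np.float64(-0.061014068532059366), 'ftan': np.float64(9.441830120566868), 'frad': np.float64(0.2155620628145331), 'fax': np.float64(-7.341346503343617), 'T': np.float64(0.9252993518155531)} 20.695853792555887
-1 [-0.0005, 0.0016, -0.0004, -0.0, 0.0, 0.5]
-3 [-0.0016, 0.0048, -0.0012, 0.0, -0.0, 1.5]
-5 [-0.0028, 0.0079, -0.002, 0.0, 0.0, 2.5]
-7 [-0.004, 0.011, -0.0028, -0.0, 0.0, 3.5]
-9 [-0.0055, 0.014, -0.0036, 0.0, 0.0, 4.5]
-11 [-0.007, 0.017, -0.0045, -0.0, 0.0, 5.5]
```

View pics/t12.png

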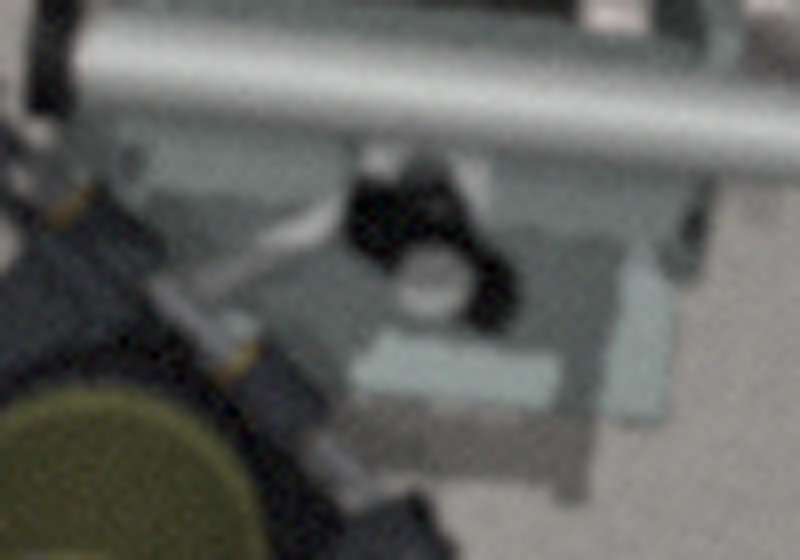

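Emit:
servo_tool --increments '[[[0,0,0,0,0,0,-1],[0,0,0,0,0,0,-1]]]'

```text
time_s: 18.9
tool_pos: [0.5185, 0.0391, 0.1635]
tool_rot: [171.0, 11.5, 135.4]
force: [-3.6, -5.0, -9.7]
grip_width: 0.0239
```

Run:
```python
from cell import env
from ik import *
for i in range(3):
    c=env.read_camera("wrist");o=env.get_obs();feel(o)
print(lever(o))
cv2.imwrite("pics/w12.png",c["frame"])
s=env.read_camera("side");crop(s,200,100,330,280,4,"s12")
```

```text
L [-58.6  81.9 -73.5] F [-7.52 -5.6  -7.61] T [-0.971  1.32  -0.332] t 18.95
L [-58.6  81.9 -73.5] F [-7.96 -4.77 -8.51] T [-0.983  1.258 -0.319] t 19.0
L [-58.6  81.9 -73.5] F [-7.49 -4.93 -6.67] T [-0.971  1.34  -0.274] t 19.05
{'az': np.float64(123.93836291174642), 'r': np.float64(0.09876681230912268), 'h': np.float64(-0.06101244763954248), 'ftan': np.float64(8.966474283990209), 'frad': np.float64(0.09406907942699437), 'fax': np.float64(-6.667303769078859), 'T': np.float64(0.8787144798310406)}
```

View pics/w12.png

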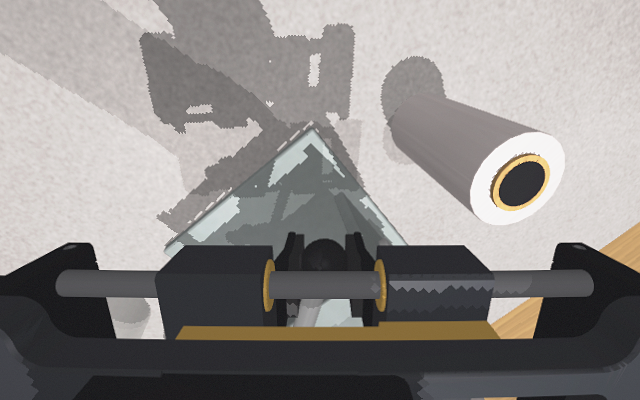

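View pics/s12.png

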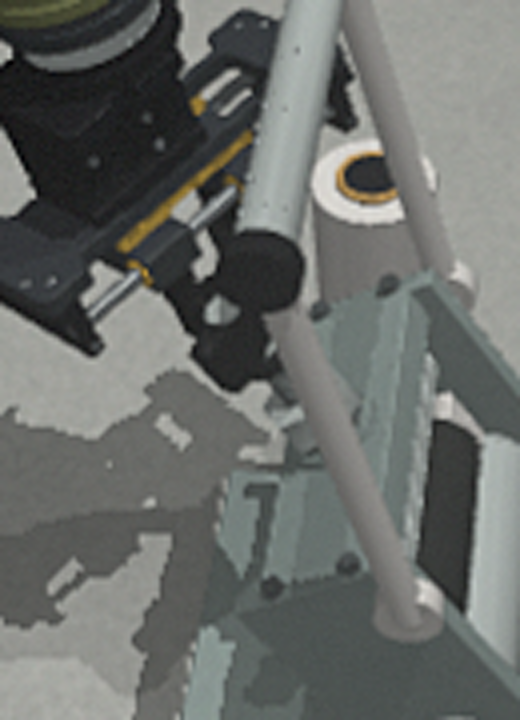

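Run:
```python
from cell import env
from ik import *
o=env.get_obs();F=MM.T@o['force'];T=MM.T@o['wrist_torque'];A=MM.T@Rt(o['tool_rot'])
print('tool x az',np.degrees(np.arctan2(A[1,0],A[0,0])),'tz',A[:,2],'tilt',np.degrees(np.arccos(-A[2,2])))
for d in (.15,.17,.19,.21):
    r=A[:,2]*(d-.013)  # ref->ball
    print(d,(np.cross(r,F)).round(3),T.round(3),'resid',(T-np.cross(r,F)).round(3))
# option poses
KN=np.array([W((rr*np.cos(t),rr*np.sin(t),h)) for rr in (0,28) for t in np.linspace(0,6.28,24) for h in (-8,-38)])
for laz in (124,115,105):
  for az,tl in [(139,-15),(145,-10),(140,-8),(135,-8),(125,-8)]:
    RR=toolR(az,tl);P=ballpos(laz,.098,-.059)+.013*RR[:,2];q,e,er=ik(P,RR,o['qpos']);print(laz,az,tl,q.round(0),round(e,1),round(clear(P,RR,ROLL)-12),round(clear(P,RR,KN)))
```

```text
tool x az 140.51174730723164 tz [-0.2660563  -0.00493944 -0.96394483] tilt 15.432453129819422
0.15 [-0.717  0.841  0.194] [-0.933  1.291 -0.325] resid [-0.216  0.451 -0.519]
0.17 [-0.822  0.963  0.222] [-0.933  1.291 -0.325] resid [-0.112  0.328 -0.547]
0.19 [-0.926  1.086  0.25 ] [-0.933  1.291 -0.325] resid [-0.007  0.205 -0.575]
0.21 [-1.031  1.209  0.278] [-0.933  1.291 -0.325] resid [ 0.098  0.082 -0.604]
124 139 -15 [ 15.  -6. -23. 118.   1.  53.  34.] 0.0 17 18
124 145 -10 [ 14. -10. -23. 122.   2.  48.  40.] 0.0 39 18
124 140 -8 [ 14. -11. -23. 123.   1.  46.  35.] 0.0 37 23
124 135 -8 [ 15. -11. -24. 123.   1.  46.  30.] 0.0 31 26
124 125 -8 [ 16. -11. -25. 123.   1.  46.  20.] 0.0 23 28
115 139 -15 [ 14.  -5. -24. 116.   2.  54.  33.] 0.0 12 14
115 145 -10 [ 14.  -8. -23. 120.   2.  48.  39.] 0.0 33 12
115 140 -8 [ 14. -10. -24. 121.   2.  46.  33.] 0.0 30 18
115 135 -8 [ 15. -10. -24. 121.   2.  46.  28.] 0.0 22 22
115 125 -8 [ 16. -10. -26. 121.   2.  46.  19.] 0.0 10 27
105 139 -15 [ 14.  -3. -24. 114.   3.  55.  32.] 0.0 4 8
105 145 -10 [ 14.  -7. -24. 118.   3.  49.  38.] 0.0 23 6
105 140 -8 [ 14.  -8. -24. 119.   4.  47.  32.] 0.0 21 11
105 135 -8 [ 15.  -8. -25. 119.   3.  47.  27.] 0.0 14 16
105 125 -8 [ 16.  -8. -26. 119.   3.  47.  17.] 0.0 -2 23
```

Emit:
servo_tool --increments '[[[0,0,0,0,0,0,-0.2],[0,0,0,0,0,0,-0.2],[0,0,0,0,0,0,-0.2]]]' --squeeze 40

```text
time_s: 19.4
tool_pos: [0.5223, 0.0416, 0.1674]
tool_rot: [170.6, 11.9, 135.4]
force: [-3.6, -2.9, -5.4]
grip_width: 0.0337
```

Run:
```python
from cell import env
from ik import *
o=env.get_obs();feel(o);print(o['grip_width'],lever(o))
B0=o['tool_pos']-.013*Rt(o['tool_rot'])[:,2]
c=env.read_camera("wrist");crop(c,240,200,420,340,4,"w13");t=env.read_camera("top");crop(t,290,220,390,290,8,"t13")
```

```text
L [-53.5  84.7 -71.9] F [-5.52 -3.2  -3.01] T [-0.545  1.14   0.123] t 19.4
0.033687312186218905 {'az': np.float64(120.64820678652737), 'r': np.float64(0.09847333010769369), 'h': np.float64(-0.05935402182382695), 'ftan': np.float64(6.381363531601498), 'frad': np.float64(0.05966894610475564), 'fax': np.float64(-3.0101513823134627), 'T': np.float64(0.6253736260969468)}
```

View pics/w13.png

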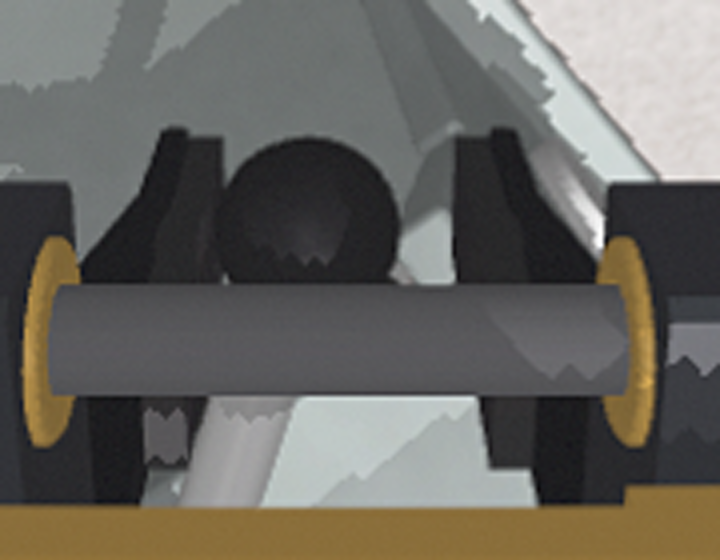

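Run:
```python
from cell import env
from ik import *
o=env.get_obs()
for X in (120.6,118,116,114,112):
    RR=toolR(130,-8);P=ballpos(X,.098,-.059)+.013*RR[:,2];print(X,inc(o,P,RR),round(clear(P,RR,ROLL)-12))
```

```text
120.6 [-0.0014, 0.0003, -0.0002, -4.85, -4.84, 11.63] 22
118 [-0.003, 0.0043, -0.0012, -4.85, -4.84, 11.63] 18
116 [-0.0043, 0.0074, -0.002, -4.85, -4.84, 11.63] 16
114 [-0.0058, 0.0104, -0.0028, -4.85, -4.84, 11.63] 14
112 [-0.0073, 0.0133, -0.0036, -4.85, -4.84, 11.63] 12
```

Emit:
servo_tool --increments '[[[-0.001,0.0003,0,-2.5,-2.5,6,-0.2],[-0.0014,0.0003,0,-4.8,-4.8,11.5,-0.2],[-0.002,0.0025,-0.0005,-4.8,-4.8,11.5,-0.2],[-0.003,0.0045,-0.001,-4.8,-4.8,11.5,-0.2],[-0.003,0.0045,-0.001,-4.8,-4.8,11.5,-0.2],[-0.003,0.0045,-0.001,-4.8,-4.8,11.5,-0.2]]]'

```text
time_s: 20.1
tool_pos: [0.528, 0.044, 0.1709]
tool_rot: [162.9, 13.9, 122.9]
force: [-8.0, -1.3, 1.7]
grip_width: 0.0349
```

```bash
cat >> ik.py <<'E'
def lev2(o,d=.20):
    l=lever(o);F=MM.T@o['force'];T=MM.T@o['wrist_torque'];A=MM.T@Rt(o['tool_rot']);L=loc(o['tool_pos'])
    ref=L-d*A[:,2]; tot=T+np.cross(ref,F)
    print({k:round(float(v),3) for k,v in l.items()},'total axis moment',round(tot[2],3),'tool az',round(np.degrees(np.arctan2(A[1,0],A[0,0])),1),'grip',o['grip_width'].round(4),'clr',round(clear(o['tool_pos'],Rt(o['tool_rot']),ROLL)-12))
E
python3 - <<'E'
from cell import env
from ik import *
o=env.get_obs();lev2(o)
c=env.read_camera("wrist");crop(c,240,200,420,340,4,"w14");t=env.read_camera("top");crop(t,290,220,390,290,8,"t14")
for X in (116,114,112,110):
    RR=toolR(130,-8);P=ballpos(X,.098,-.059)+.013*RR[:,2];print(X,inc(o,P,RR),round(clear(P,RR,ROLL)-12))
E
```

```text
Traceback (most recent call last):
  File "ik.py", line 67, in lev2
    print({k:round(float(v),3) for k,v in l.items()},'total axis moment',round(tot[2],3),'tool az',round(np.degrees(np.arctan2(A[1,0],A[0,0])),1),'grip',o['grip_width'].round(4),'clr',round(clear(o['tool_pos'],Rt(o['tool_rot']),ROLL)-12))
                                                                                                                                                         ^^^^^^^^^^^^^^^^^^^^^
AttributeError: 'float' object has no attribute 'round'
```

```bash
sed -i "s/o\['grip_width'\].round(4)/round(o['grip_width'],4)/" ik.py
python3 - <<'E'
from cell import env
from ik import *
o=env.get_obs();lev2(o)
c=env.read_camera("wrist");crop(c,240,200,420,340,4,"w14");t=env.read_camera("top");crop(t,290,220,390,290,8,"t14")
for X in (116,114,112,110,108,106):
    RR=toolR(130,-8);P=ballpos(X,.098,-.059)+.013*RR[:,2];print(X,inc(o,P,RR),round(clear(P,RR,ROLL)-12))
E
```

```text
{'az': 117.34, 'r': 0.099, 'h': -0.059, 'ftan': 6.26, 'frad': 0.946, 'fax': 5.382, 'T': 0.613} total axis moment 0.571 tool az 129.9 grip 0.0349 clr 18
116 [-0.0011, 0.0021, -0.0, -0.07, -0.13, 0.23] 16
114 [-0.002, 0.0054, -0.0005, -0.07, -0.13, 0.23] 14
112 [-0.003, 0.0086, -0.0009, -0.07, -0.13, 0.23] 12
110 [-0.0041, 0.0119, -0.0014, -0.07, -0.13, 0.23] 10
108 [-0.0053, 0.015, -0.0018, -0.07, -0.13, 0.23] 8
106 [-0.0067, 0.0181, -0.0023, -0.07, -0.13, 0.23] 7
```

View pics/w14.png

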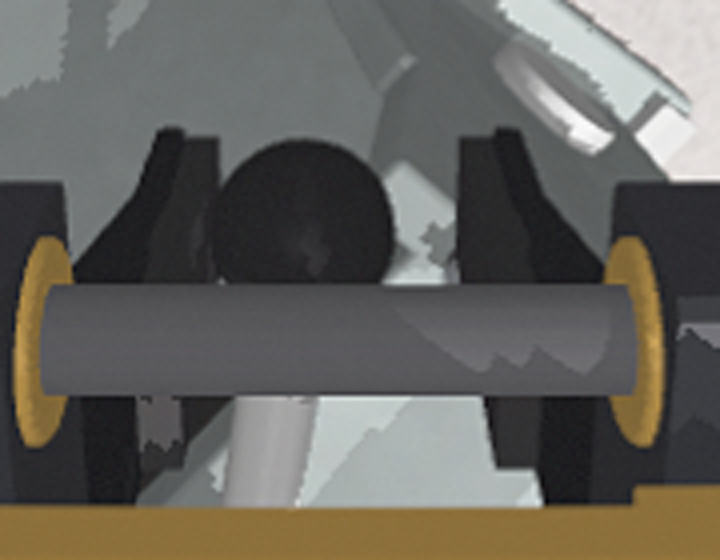

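View pics/t14.png

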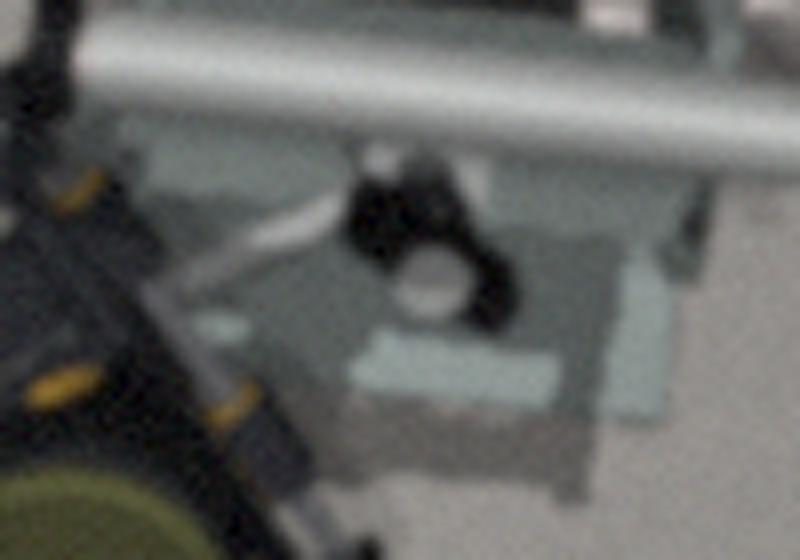

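Run:
```python
from cell import env
from ik import *
s=env.read_camera("side");t=env.read_camera("top")
E1,e=tri((s,(314,171)),(t,(304.4,211.4)));print(E1,e,loc(E1)*1e3,loc(RA)*1e3,loc(RB)*1e3)
ROD=E1+(RA-E1)*np.linspace(0,1,40)[:,None]
o=env.get_obs()
print('now rod',clear(o['tool_pos'],Rt(o['tool_rot']),ROD)-6)
for laz in (117,110,103,97):
  for az,tl in [(130,-8),(130,0),(120,0),(120,5),(110,5),(140,0)]:
    RR=toolR(az,tl);P=ballpos(laz,.098,-.059)+.013*RR[:,2];q,e,er=ik(P,RR,o['qpos']);print(laz,az,tl,q.round(0),round(e,1),'roll',round(clear(P,RR,ROLL)-12),'rod',round(clear(P,RR,ROD)-6))
```

```text
[0.63050119 0.04273494 0.17994155] [np.float64(0.0006639311688648752), np.float64(0.0006639311688648276)] [  45.92716698   95.6410554  -114.91814745] [102.13497834 104.09320129  89.41136195] [ 101.2311403  -106.76454144   87.623792  ]
now rod 18.88102109289263
117 130 -8 [ 15. -10. -25. 122.   2.  46.  24.] 0.0 roll 17 rod 18
117 130 0 [ 15. -15. -26. 128.   3.  37.  22.] 0.0 roll 39 rod 25
117 120 0 [ 17. -15. -27. 128.   2.  37.  13.] 0.0 roll 34 rod 14
117 120 5 [ 10. -17. -22. 132.   8.  31.   7.] 0.0 roll 46 rod 21
117 110 5 [ 10. -17. -22. 132.   8.  31.  -3.] 0.0 roll 45 rod 24
117 140 0 [ 13. -15. -24. 128.   4.  37.  31.] 0.0 roll 50 rod 40
110 130 -8 [ 15.  -9. -25. 120.   3.  47.  23.] 0.0 roll 10 rod 15
110 130 0 [ 15. -14. -26. 127.   4.  37.  21.] 0.0 roll 29 rod 21
110 120 0 [ 17. -14. -28. 127.   3.  37.  11.] 0.0 roll 23 rod 5
110 120 5 [ 19. -17. -30. 130.   3.  31.  10.] 0.0 roll 35 rod 12
110 110 5 [ 20. -17. -31. 130.   2.  31.   1.] 0.0 roll 34 rod 12
110 140 0 [ 14. -14. -25. 127.   5.  37.  30.] 0.0 roll 43 rod 35
103 130 -8 [ 15.  -8. -25. 119.   3.  47.  22.] 0.0 roll 5 rod 10
103 130 0 [ 16. -13. -27. 125.   5.  38.  20.] 0.0 roll 20 rod 16
103 120 0 [ 17. -13. -28. 125.   4.  38.  11.] 0.0 roll 11 rod 2
103 120 5 [ 19. -16. -30. 129.   4.  31.   9.] 0.0 roll 24 rod 5
103 110 5 [ 21. -16. -32. 129.   3.  31.   0.] 0.0 roll 23 rod 1
103 140 0 [ 14. -13. -25. 125.   5.  38.  29.] 0.0 roll 36 rod 29
97 130 -8 [ 15.  -7. -25. 117.   4.  48.  22.] 0.0 roll 0 rod 5
97 130 0 [ 16. -12. -27. 124.   5.  38.  20.] 0.0 roll 14 rod 11
97 120 0 [ 17. -12. -28. 124.   5.  38.  10.] 0.0 roll 1 rod -1
97 120 5 [ 19. -15. -30. 128.   5.  32.   9.] 0.0 roll 14 rod 2
97 110 5 [ 21. -15. -32. 128.   4.  32.  -0.] 0.0 roll 12 rod -6
97 140 0 [ 14. -12. -25. 124.   6.  38.  29.] 0.0 roll 29 rod 22
```

Run:
```python
from cell import env
from ik import *
o=env.get_obs();lev2(o)
for X in (117,114,111,108,105,102):
    RR=toolR(131,0);P=ballpos(X,.098,-.060)+.011*RR[:,2];print(X,inc(o,P,RR),round(clear(P,RR,ROLL)-12))
```

```text
{'az': 117.3, 'r': 0.099, 'h': -0.059, 'ftan': 5.42, 'frad': 1.375, 'fax': 6.886, 'T': 0.531} total axis moment 0.423 tool az 129.9 grip 0.0349 clr 18
117 [-0.0018, 0.0017, -0.0009, -6.13, -5.34, -0.77] 40
114 [-0.0031, 0.0066, -0.0016, -6.13, -5.34, -0.77] 36
111 [-0.0046, 0.0115, -0.0023, -6.13, -5.34, -0.77] 32
108 [-0.0064, 0.0162, -0.0029, -6.13, -5.34, -0.77] 28
105 [-0.0084, 0.0209, -0.0036, -6.13, -5.34, -0.77] 24
102 [-0.0107, 0.0254, -0.0043, -6.13, -5.34, -0.77] 21
```

Emit:
servo_tool --increments '[[[-0.001,0.001,-0.0005,-3,-2.6,-0.4,-0.2],[-0.0018,0.0017,-0.001,-6,-5.3,-0.8,-0.2],[-0.0024,0.004,-0.0012,-6,-5.3,-0.8,-0.2],[-0.003,0.0066,-0.0016,-6,-5.3,-0.8,-0.2],[-0.0038,0.009,-0.002,-6,-5.3,-0.8,-0.2],[-0.0046,0.0115,-0.0023,-6,-5.3,-0.8,-0.2],[-0.0046,0.0115,-0.0023,-6,-5.3,-0.8,-0.2]]]'

```text
time_s: 21.0
tool_pos: [0.5377, 0.0463, 0.1761]
tool_rot: [156.8, 19.0, 121.7]
force: [-7.1, -1.2, 0.1]
grip_width: 0.0352
```

Run:
```python
from cell import env
from ik import *
o=env.get_obs();lev2(o);feel(o);print(o['qpos'].round(1))
for X in (111,108,105,102,99):
    RR=toolR(131,0);P=ballpos(X,.098,-.060)+.011*RR[:,2];print(X,inc(o,P,RR),round(clear(P,RR,ROLL)-12))
c=env.read_camera("wrist");crop(c,240,200,420,340,4,"w15");t=env.read_camera("top");crop(t,290,220,390,290,8,"t15")
```

```text
{'az': 111.762, 'r': 0.098, 'h': -0.059, 'ftan': 6.246, 'frad': 0.471, 'fax': 3.602, 'T': 0.612} total axis moment 0.569 tool az 130.9 grip 0.0352 clr 32
L [-36.3  90.7 -71.9] F [-5.98 -1.88  3.6 ] T [-0.228  1.993 -0.042] t 21.0
[ 15.2 -13.6 -25.9 126.5   4.   37.4  21.5]
111 [-0.0002, 0.0014, -0.0009, -0.34, -0.12, -0.11] 32
108 [-0.0021, 0.0062, -0.0009, -0.34, -0.12, -0.11] 28
105 [-0.0042, 0.0108, -0.001, -0.34, -0.12, -0.11] 24
102 [-0.0066, 0.0154, -0.001, -0.34, -0.12, -0.11] 21
99 [-0.0091, 0.0198, -0.001, -0.34, -0.12, -0.11] 17
```

View pics/w15.png

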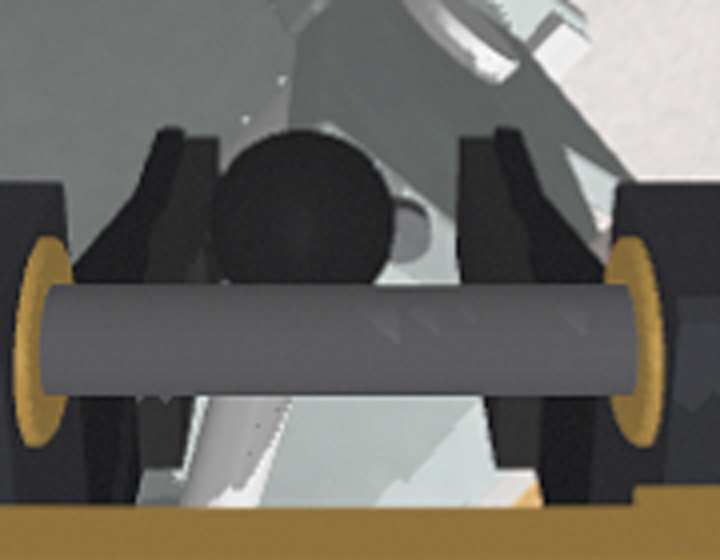

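View pics/t15.png

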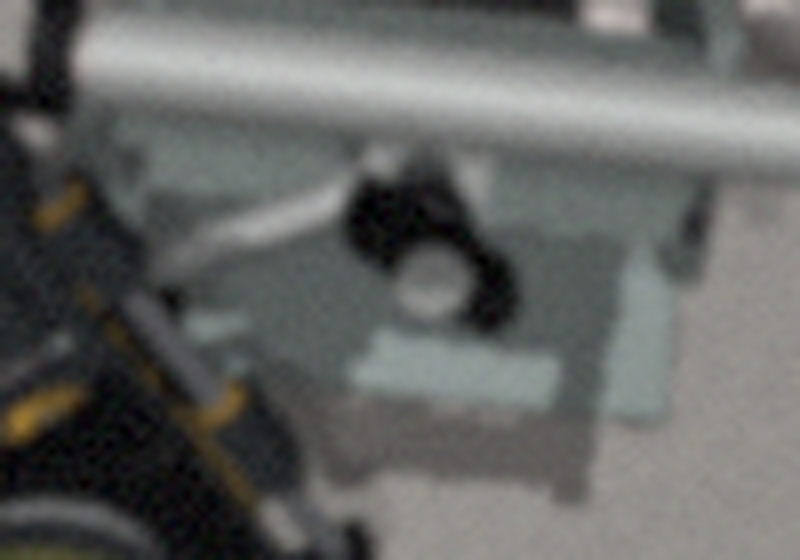

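Run:
```python
from cell import env
from ik import *
o=env.get_obs();lev2(o)
for X in (111,109,107,105,103,101,99):
    RR=toolR(131+(111-X)*.5,2);P=ballpos(X,.098,-.060)+.011*RR[:,2];print(X,inc(o,P,RR),round(clear(P,RR,ROLL)-12))
```

```text
{'az': 111.656, 'r': 0.098, 'h': -0.059, 'ftan': 5.74, 'frad': 2.077, 'fax': 3.895, 'T': 0.563} total axis moment 0.498 tool az 130.9 grip 0.035 clr 32
111 [-0.0004, 0.0015, -0.0009, -1.82, -1.42, -0.11] 37
109 [-0.0017, 0.0047, -0.0009, -1.81, -1.44, -1.11] 35
107 [-0.003, 0.0078, -0.0009, -1.8, -1.45, -2.11] 34
105 [-0.0044, 0.0109, -0.0009, -1.78, -1.47, -3.1] 33
103 [-0.006, 0.014, -0.0009, -1.77, -1.48, -4.1] 32
101 [-0.0076, 0.017, -0.001, -1.76, -1.5, -5.1] 31
99 [-0.0094, 0.0199, -0.001, -1.74, -1.51, -6.1] 31
```

Emit:
servo_tool --increments '[[[-0.001,0.003,-0.0008,-1,-1,-0.5,-0.2],[-0.0017,0.0047,-0.0009,-1.8,-1.4,-1,-0.2],[-0.0024,0.0062,-0.0009,-1.8,-1.4,-1.6,-0.2],[-0.003,0.0078,-0.0009,-1.8,-1.4,-2,-0.2],[-0.0037,0.0094,-0.0009,-1.8,-1.4,-2.6,-0.2],[-0.0044,0.011,-0.0009,-1.8,-1.4,-3,-0.2],[-0.0044,0.011,-0.0009,-1.8,-1.4,-3,-0.2]]]'

```text
time_s: 21.8
tool_pos: [0.5462, 0.0491, 0.1807]
tool_rot: [155.9, 21.4, 124.1]
force: [-6.5, 0.1, -4.7]
grip_width: 0.035
```

Run:
```python
from cell import env
from ik import *
o=env.get_obs();lev2(o);feel(o)
for X in (105,103,101,99,97,95):
    RR=toolR(134+(105-X)*.5,2);P=ballpos(X,.098,-.060)+.011*RR[:,2];print(X,inc(o,P,RR),round(clear(P,RR,ROLL)-12))
c=env.read_camera("wrist");crop(c,240,200,420,340,4,"w16")
```

```text
{'az': 106.158, 'r': 0.098, 'h': -0.059, 'ftan': 7.802, 'frad': 1.729, 'fax': -0.816, 'T': 0.765} total axis moment 0.619 tool az 133.9 grip 0.035 clr 34
L [-26.9  94.4 -72. ] F [-7.97 -0.51 -0.82] T [-0.038  2.286 -0.15 ] t 21.8
105 [-0.0012, 0.0016, -0.0009, -0.15, -0.18, -0.11] 33
103 [-0.0029, 0.0046, -0.0008, -0.15, -0.18, -1.11] 32
101 [-0.0047, 0.0075, -0.0007, -0.15, -0.18, -2.11] 31
99 [-0.0066, 0.0103, -0.0006, -0.15, -0.19, -3.11] 31
97 [-0.0086, 0.0131, -0.0005, -0.15, -0.19, -4.11] 30
95 [-0.0107, 0.0158, -0.0004, -0.15, -0.19, -5.11] 30
```

View pics/w16.png

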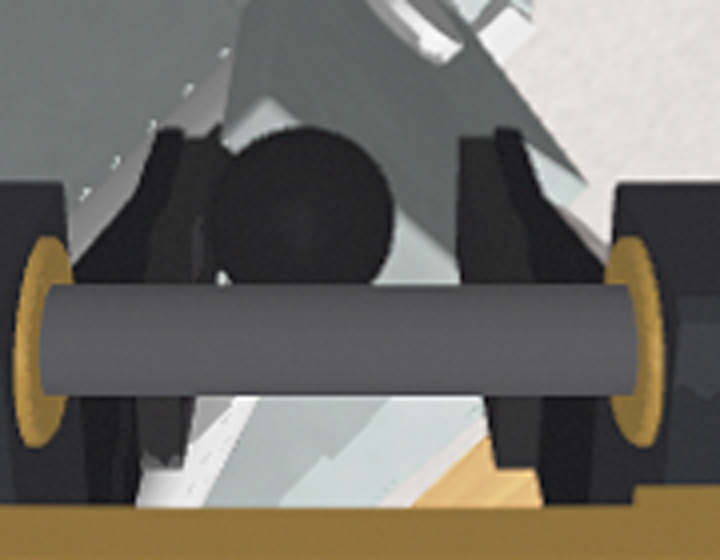

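Emit:
servo_tool --increments '[[[-0.0022,0.0032,-0.0008,0,0,-0.5,-0.2],[-0.003,0.0046,-0.0008,0,0,-1,-0.2],[-0.0038,0.006,-0.0008,0,0,-1.5,-0.2],[-0.0047,0.0075,-0.0007,0,0,-2,-0.2],[-0.0057,0.009,-0.0007,0,0,-2.5,-0.2],[-0.0066,0.0103,-0.0006,0,0,-3,-0.2],[-0.0066,0.0103,-0.0006,0,0,-3,-0.2]]]'

```text
time_s: 22.55
tool_pos: [0.5548, 0.0512, 0.186]
tool_rot: [157.2, 22.4, 127.1]
force: [-8.9, 2.5, -6.6]
grip_width: 0.0348
```

Run:
```python
from cell import env
from ik import *
o=env.get_obs();lev2(o);feel(o);print(o['qpos'].round(1))
for X in (99,97,95,93,91,89,87):
    RR=toolR(137,2);P=ballpos(X,.098,-.060)+.011*RR[:,2];print(X,inc(o,P,RR),round(clear(P,RR,ROLL)-12))
c=env.read_camera("wrist");crop(c,240,200,420,340,4,"w17");c=env.read_camera("top");crop(c,270,200,400,290,6,"t17")
```

```text
{'az': 100.12, 'r': 0.099, 'h': -0.059, 'ftan': 10.672, 'frad': 3.63, 'fax': -1.178, 'T': 1.046} total axis moment 0.825 tool az 136.9 grip 0.0348 clr 32
L [-17.   97.2 -71.6] F [-11.14   1.7   -1.18] T [ 0.319  2.961 -0.219] t 22.55
[ 14.2 -12.8 -25.6 125.4   6.   36.   25.4]
99 [-0.0018, 0.0011, -0.0005, -0.27, -0.35, -0.12] 31
97 [-0.0039, 0.0038, -0.0005, -0.27, -0.35, -0.12] 29
95 [-0.0062, 0.0064, -0.0004, -0.27, -0.35, -0.12] 27
93 [-0.0085, 0.0089, -0.0003, -0.27, -0.35, -0.12] 24
91 [-0.0109, 0.0113, -0.0002, -0.27, -0.35, -0.12] 22
89 [-0.0134, 0.0136, -0.0001, -0.27, -0.35, -0.12] 19
87 [-0.016, 0.0159, 0.0, -0.27, -0.35, -0.12] 17
```

View pics/w17.png

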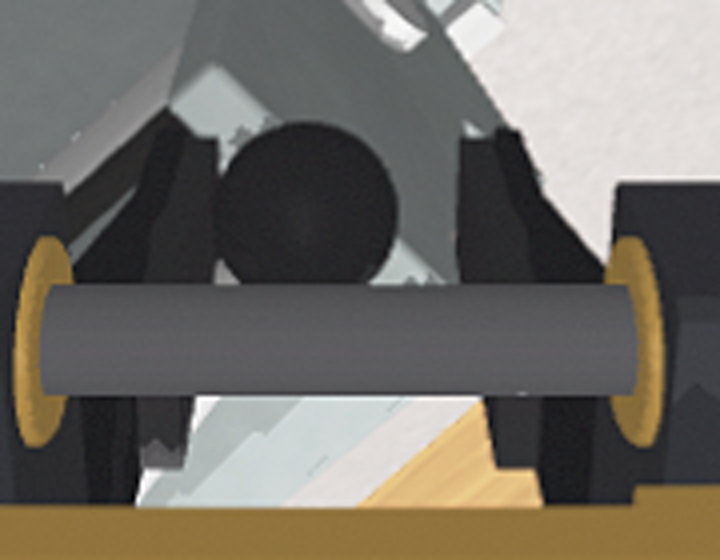

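View pics/t17.png

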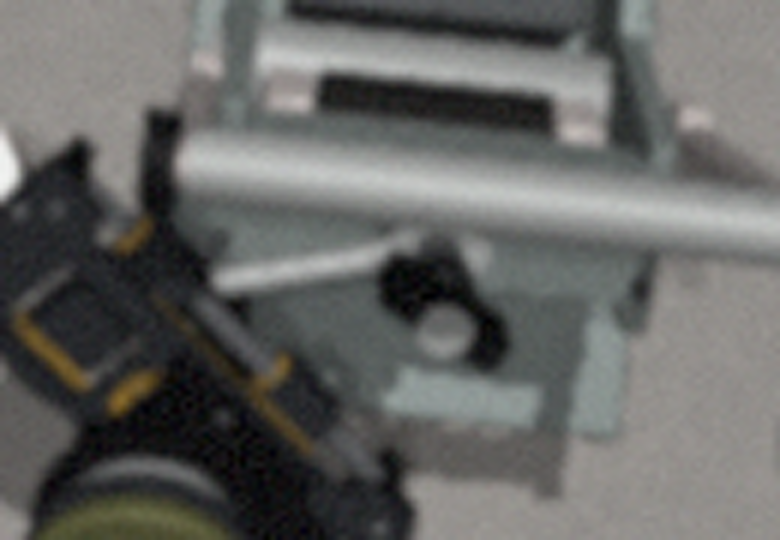

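Emit:
servo_tool --increments '[[[-0.0028,0.0025,-0.0005,0,0,0,-0.2],[-0.004,0.0038,-0.0005,0,0,0,-0.2],[-0.005,0.005,-0.0004,0,0,0,-0.2],[-0.0062,0.0064,-0.0004,0,0,0,-0.2],[-0.0062,0.0064,-0.0004,0,0,0,-0.2],[-0.0062,0.0064,-0.0004,0,0,0,-0.2]]]'

```text
time_s: 23.25
tool_pos: [0.5616, 0.0523, 0.1901]
tool_rot: [157.2, 22.3, 127.2]
force: [-7.0, 5.4, -9.7]
grip_width: 0.035
```

Run:
```python
from cell import env
from ik import *
o=env.get_obs();lev2(o);feel(o);print(o['qpos'].round(1))
for X in (95,93,91,89,87,85):
    RR=toolR(137,2);P=ballpos(X,.098,-.060)+.011*RR[:,2];print(X,inc(o,P,RR),round(clear(P,RR,ROLL)-12))
```

```text
{'az': 95.502, 'r': 0.099, 'h': -0.058, 'ftan': 10.841, 'frad': 5.769, 'fax': -4.653, 'T': 1.062} total axis moment 0.844 tool az 136.9 grip 0.035 clr 27
L [ -9.2  98.9 -71.4] F [-11.34   4.7   -4.65] T [ 1.034  3.078 -0.205] t 23.25
[ 14.4 -12.  -25.7 124.3   6.3  36.5  25.4]
95 [-0.0017, -0.0002, -0.0003, -0.26, -0.48, -0.1] 27
93 [-0.004, 0.0023, -0.0003, -0.26, -0.48, -0.1] 24
91 [-0.0064, 0.0047, -0.0002, -0.26, -0.48, -0.1] 22
89 [-0.0089, 0.007, -0.0001, -0.26, -0.48, -0.1] 19
87 [-0.0115, 0.0093, 0.0, -0.26, -0.48, -0.1] 17
85 [-0.0141, 0.0114, 0.0001, -0.26, -0.48, -0.1] 14
```

Run:
```python
from cell import env
from ik import *
s=env.read_camera("side");t=env.read_camera("top")
E1=np.array([.6305,.0427,.180]);ROD=E1+(RA-E1)*np.linspace(0,1,40)[:,None]
o=env.get_obs();lev2(o)
c=env.read_camera("wrist");crop(c,240,200,420,340,4,"w18")
for X in (95,93,91,89,87,85,83):
    RR=toolR(137,6);P=ballpos(X,.098,-.060)+.011*RR[:,2];print(X,inc(o,P,RR),round(clear(P,RR,ROLL)-12),round(clear(P,RR,ROD)-6),ik(P,RR,o['qpos'])[0].round(0))
```

```text
{'az': 95.454, 'r': 0.099, 'h': -0.058, 'ftan': 10.938, 'frad': 5.47, 'fax': -5.115, 'T': 1.072} total axis moment 0.845 tool az 136.9 grip 0.0347 clr 27
95 [-0.0022, 0.0002, -0.0004, -2.98, -3.4, -0.1] 34 23 [ 15. -15. -27. 128.   8.  31.  23.]
93 [-0.0045, 0.0027, -0.0003, -2.98, -3.4, -0.1] 31 21 [ 15. -14. -27. 128.   8.  31.  23.]
91 [-0.0069, 0.0051, -0.0002, -2.98, -3.4, -0.1] 29 18 [ 15. -14. -27. 127.   8.  31.  23.]
89 [-0.0094, 0.0074, -0.0001, -2.98, -3.4, -0.1] 27 16 [ 15. -14. -27. 127.   8.  31.  23.]
87 [-0.012, 0.0097, -0.0, -2.98, -3.4, -0.1] 24 13 [ 15. -13. -27. 126.   9.  31.  23.]
85 [-0.0147, 0.0119, 0.0001, -2.98, -3.4, -0.1] 21 11 [ 15. -13. -27. 126.   9.  32.  23.]
83 [-0.0174, 0.0139, 0.0002, -2.98, -3.4, -0.1] 19 8 [ 15. -13. -27. 126.   9.  32.  23.]
```

View pics/w18.png

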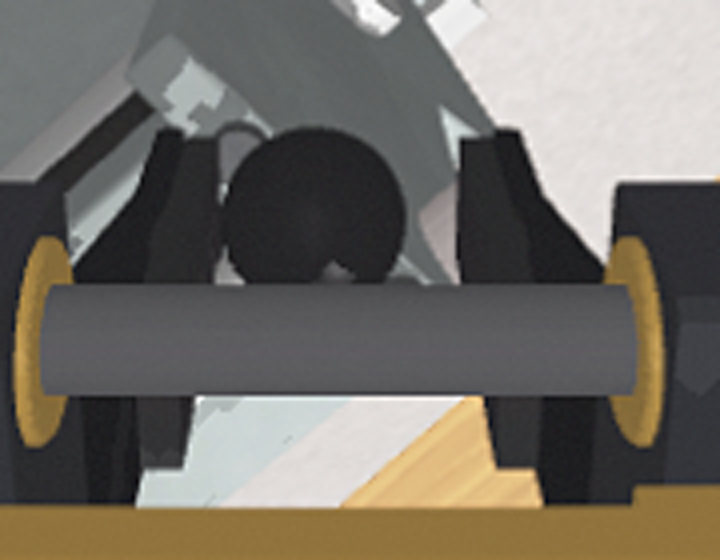

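Emit:
servo_tool --increments '[[[-0.002,0.001,-0.0004,-1.5,-1.7,0,-0.2],[-0.0035,0.0016,-0.0004,-3,-3.4,0,-0.2],[-0.0045,0.0027,-0.0003,-3,-3.4,0,-0.2],[-0.0057,0.0039,-0.0003,-3,-3.4,0,-0.2],[-0.007,0.005,-0.0002,-3,-3.4,0,-0.2],[-0.0082,0.0062,-0.0002,-3,-3.4,0,-0.2],[-0.0094,0.0074,0,-3,-3.4,0,-0.2],[-0.0094,0.0074,0,-3,-3.4,0,-0.2]]]'

```text
time_s: 24.2
tool_pos: [0.572, 0.0506, 0.1968]
tool_rot: [153.5, 25.5, 125.6]
force: [-9.4, 6.1, -7.1]
grip_width: 0.0348
```

Run:
```python
from cell import env
from ik import *
o=env.get_obs();lev2(o);feel(o);print(o['qpos'].round(1),loc(o['tool_pos']))
c=env.read_camera("wrist");crop(c,240,200,420,340,4,"w19");c=env.read_camera("top");crop(c,270,200,400,290,6,"t19")
for X in (89,87,85,83):
    RR=toolR(137,6);P=ballpos(X,.098,-.060)+.011*RR[:,2];print(X,inc(o,P,RR),round(clear(P,RR,ROLL)-12))
```

```text
{'az': 88.897, 'r': 0.098, 'h': -0.058, 'ftan': 12.232, 'frad': 4.98, 'fax': -1.186, 'T': 1.199} total axis moment 0.935 tool az 136.7 grip 0.0348 clr 26
L [  3.3  98.2 -70.8] F [-12.13   5.21  -1.19] T [ 1.126  3.239 -0.163] t 24.2
[ 15.1 -13.4 -26.7 126.5   8.7  31.3  22.7] [ 0.00326288  0.09815279 -0.0708491 ]
89 [0.0002, -0.0004, 0.0, 0.05, 0.04, -0.1] 27
87 [-0.0024, 0.0018, 0.0004, 0.05, 0.04, -0.1] 24
85 [-0.005, 0.004, 0.0008, 0.05, 0.04, -0.1] 21
83 [-0.0077, 0.006, 0.0011, 0.05, 0.04, -0.1] 19
```

View pics/w19.png

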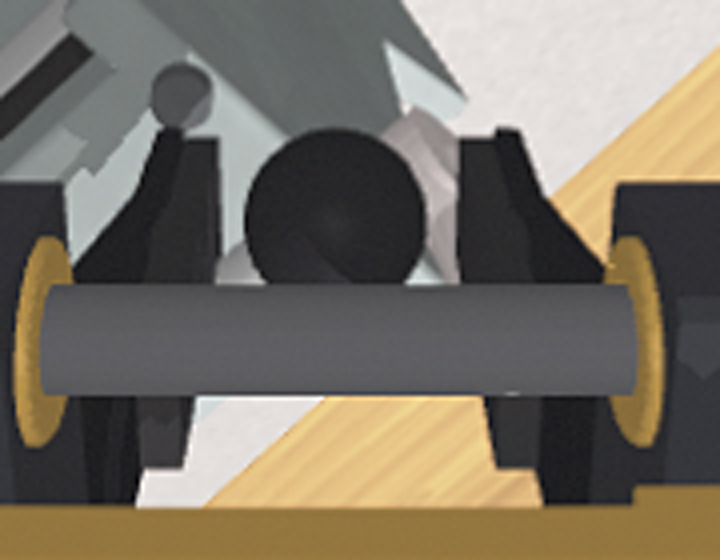

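View pics/t19.png

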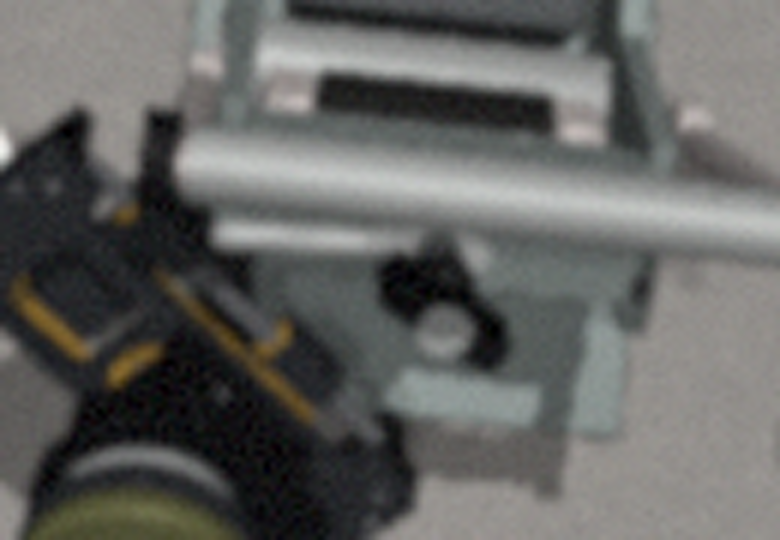

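Run:
```python
from cell import env
from ik import *
o=env.get_obs();lev2(o)
E1=np.array([.6305,.0427,.180]);ROD=E1+(RA-E1)*np.linspace(0,1,40)[:,None]
KN=np.array([W((rr*np.cos(np.radians(t)),rr*np.sin(np.radians(t)),h)) for rr,t in [(28,44),(28,60),(28,76),(28,224),(28,240)]+[(11,x) for x in range(0,360,30)] for h in (-5,-38)])
A=Rt(o['tool_rot'])
print(inc(o,o['tool_pos']-.05*A[:,2]-.02*MM[:,0],A))
for az,tl in [(180,0),(180,-4)]:
  RR=toolR(az,tl)
  for L in [(-45,108,-25),(-40,108,-64),(-24,108,-64),(-10,106,-64),(2,104,-64)]:
    P=W(L);q,e,er=ik(P,RR,o['qpos']);print(az,tl,L,inc(o,P,RR),q.round(0),round(e,1),round(clear(P,RR,ROLL)-12),round(clear(P,RR,ROD)-6),round(clear(P,RR,KN)))
```

```text
{'az': 88.687, 'r': 0.098, 'h': -0.058, 'ftan': 10.958, 'frad': 4.774, 'fax': -1.948, 'T': 1.074} total axis moment 0.803 tool az 136.7 grip 0.035 clr 26
[0.0145, -0.0136, -0.0521, 0.0, 0.0, 0.0]
180 0 (-45, 108, -25) [0.0385, -0.0226, -0.0506, 2.31, 5.82, -43.05] [-14. -17.  -4. 126.  15.  45.  59.] 4.9 97 88 50
180 0 (-40, 108, -64) [0.0378, -0.022, -0.0113, 2.31, 5.82, -43.05] [  6. -14. -20. 127.   8.  38.  65.] 0.0 92 73 11
180 0 (-24, 108, -64) [0.0262, -0.0111, -0.0096, 2.31, 5.82, -43.05] [  7. -13. -20. 125.   8.  39.  65.] 0.0 76 57 11
180 0 (-10, 106, -64) [0.0147, -0.0031, -0.0081, 2.31, 5.82, -43.05] [  8. -12. -21. 123.   8.  39.  66.] 0.0 62 44 11
180 0 (2, 104, -64) [0.0046, 0.0036, -0.0069, 2.31, 5.82, -43.05] [  9. -11. -21. 122.   8.  40.  67.] 0.0 50 32 11
180 -4 (-45, 108, -25) [0.0385, -0.0226, -0.0506, 3.82, 9.62, -42.97] [  4. -17. -18. 124.   4.  48.  68.] 0.0 89 83 47
180 -4 (-40, 108, -64) [0.0378, -0.022, -0.0113, 3.82, 9.62, -42.97] [  7. -12. -21. 124.   6.  43.  67.] 0.0 81 67 9
180 -4 (-24, 108, -64) [0.0262, -0.0111, -0.0096, 3.82, 9.62, -42.97] [  8. -11. -21. 122.   6.  44.  68.] 0.0 65 52 8
180 -4 (-10, 106, -64) [0.0147, -0.0031, -0.0081, 3.82, 9.62, -42.97] [  9.  -9. -21. 120.   6.  44.  69.] 0.0 51 39 9
180 -4 (2, 104, -64) [0.0046, 0.0036, -0.0069, 3.82, 9.62, -42.97] [ 10.  -8. -22. 118.   6.  45.  69.] 0.0 39 27 10
```

Emit:
servo_tool --increments '[[[0.004,-0.008,-0.01,0,0,0,-0.1],[0.008,-0.01,-0.03,0,0,0,-0.1],[0.0145,-0.0136,-0.052,0,0,0,-0.1],[0.0385,-0.0226,-0.0506,1,2,-8,-1],[0.0385,-0.0226,-0.0506,2,4,-16,-1],[0.0385,-0.0226,-0.0506,3,6,-24,-1],[0.0385,-0.0226,-0.0506,3.5,8,-32,-1],[0.0385,-0.0226,-0.0506,3.8,9.6,-40,-1],[0.0385,-0.0226,-0.0506,3.8,9.6,-43,-1],[0.0385,-0.0226,-0.0506,3.8,9.6,-43,-1]]]'

```text
time_s: 25.3
tool_pos: [0.5138, 0.0651, 0.2186]
tool_rot: [180.0, 26.9, 174.8]
force: [-0.0, 0.1, 0.3]
grip_width: 0.0009
```

Run:
```python
from cell import env
from ik import *
o=env.get_obs();feel(o);print(o['grip_width'],o['qpos'].round(1))
RR=toolR(180,-3)
for L in [(-45,108,-40),(-40,108,-64),(-30,108,-64)]: print(inc(o,W(L),RR))
c=env.read_camera("wrist");cv2.imwrite("pics/w20.png",c["frame"]);print(proj(c,[ballpos(88)]))
c=env.read_camera("top");crop(c,270,200,400,290,6,"t20")
```

```text
L [-37.1 107.3 -22.3] F [0.12 0.08 0.25] T [ 0.092  0.372 -0.037] t 25.3
0.0009212388397547375 [ -9.1 -16.5  -6.8 123.5  10.1  48.1  63.7]
[0.0069, 0.0007, 0.0181, 0.01, -0.09, 0.01]
[0.0006, 0.0007, 0.0418, 0.01, -0.09, 0.01]
[-0.0094, 0.0007, 0.0412, 0.01, -0.09, 0.01]
[[310.28603094 279.63995591]]
```

View pics/w20.png

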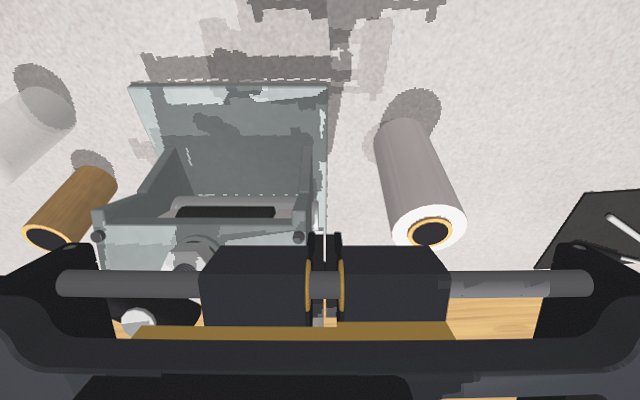

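View pics/t20.png

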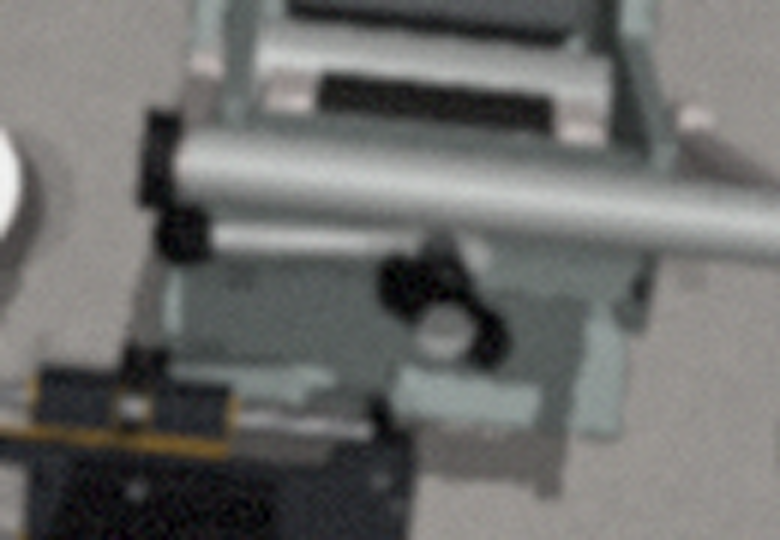

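Run:
```python
from cell import env
from ik import *
o=env.get_obs();t=env.read_camera("top")
oo,d=ray(t,(300.8,239.2));P=AXC-.059*MM[:,2];X=oo+d*((P-oo)@MM[:,2])/(d@MM[:,2]);print(loc(X)*1e3,np.degrees(np.arctan2(loc(X)[1],loc(X)[0])))
RR=toolR(180,-3)
for L in [(-40,106,-40),(-40,106,-63),(-30,105,-63),(-24,105,-63),(-20,105,-63),(-16,105,-63),(-12,105,-63),(-8,105,-63)]: print(L,inc(o,W(L),RR))
```

```text
[ -0.7044077  96.3235444 -59.       ] 90.41899277193355
(-40, 106, -40) [0.0006, -0.001, 0.0173, -0.01, -0.16, -0.09]
(-40, 106, -63) [-0.0007, -0.001, 0.0403, -0.01, -0.16, -0.09]
(-30, 105, -63) [-0.0107, -0.002, 0.0397, -0.01, -0.16, -0.09]
(-24, 105, -63) [-0.0167, -0.002, 0.0394, -0.01, -0.16, -0.09]
(-20, 105, -63) [-0.0207, -0.002, 0.0392, -0.01, -0.16, -0.09]
(-16, 105, -63) [-0.0247, -0.002, 0.0389, -0.01, -0.16, -0.09]
(-12, 105, -63) [-0.0287, -0.002, 0.0387, -0.01, -0.16, -0.09]
(-8, 105, -63) [-0.0327, -0.002, 0.0385, -0.01, -0.16, -0.09]
```

Emit:
servo_tool --increments '[[[0.0006,-0.001,0.0173,0,0,0,-1],[-0.0007,-0.001,0.04,0,0,0,-1],[-0.0107,-0.002,0.04,0,0,0,-1],[-0.0167,-0.002,0.0394,0,0,0,-1],[-0.0187,-0.002,0.0394,0,0,0,-1],[-0.0207,-0.002,0.039,0,0,0,-1],[-0.0227,-0.002,0.039,0,0,0,-1],[-0.0247,-0.002,0.039,0,0,0,-1],[-0.0247,-0.002,0.039,0,0,0,-1]]]'

```text
time_s: 26.35
tool_pos: [0.5481, 0.0591, 0.1911]
tool_rot: [-179.9, 26.4, 174.8]
force: [-9.0, 2.3, -1.6]
grip_width: 0.0007
```

```bash
cat >> ik.py <<'E'
def pushlev(o,d=.2):
    F=MM.T@o['force'];T=MM.T@o['wrist_torque'];A=MM.T@Rt(o['tool_rot']);L=loc(o['tool_pos'])
    ref=L-d*A[:,2];tot=(T+np.cross(ref,F))[2]
    bx=L[0]+.0095+.013;print('L',(L*1e3).round(1),'F',F.round(2),'torque(y=.097)',round(-F[0]*.097+bx*F[1],3),'tot',round(tot,3),'lever az~',round(np.degrees(np.arccos(bx/.098)),1),o['time_s'])
E
python3 - <<'E'
from cell import env
from ik import *
o=env.get_obs();pushlev(o)
c=env.read_camera("wrist");crop(c,160,180,440,340,2.8,"w21")
RR=toolR(180,-3);L=loc(o['tool_pos'])*1e3
for k in range(2,18,2): print(k,inc(o,W((L[0]+k,L[1],-63)),RR))
E
```

```text
L [-20.9 104.5 -63.5] F [-8.7  1.5  3.2] torque(y=.097) 0.846 tot 0.747 lever az~ 89.1 26.35
2 [-0.002, -0.0, -0.0006, -0.11, -0.57, 0.01]
4 [-0.004, -0.0, -0.0007, -0.11, -0.57, 0.01]
6 [-0.006, -0.0, -0.0009, -0.11, -0.57, 0.01]
8 [-0.008, -0.0, -0.001, -0.11, -0.57, 0.01]
10 [-0.0099, -0.0, -0.0011, -0.11, -0.57, 0.01]
12 [-0.0119, -0.0, -0.0012, -0.11, -0.57, 0.01]
14 [-0.0139, -0.0, -0.0014, -0.11, -0.57, 0.01]
16 [-0.0159, -0.0, -0.0015, -0.11, -0.57, 0.01]
```

View pics/w21.png

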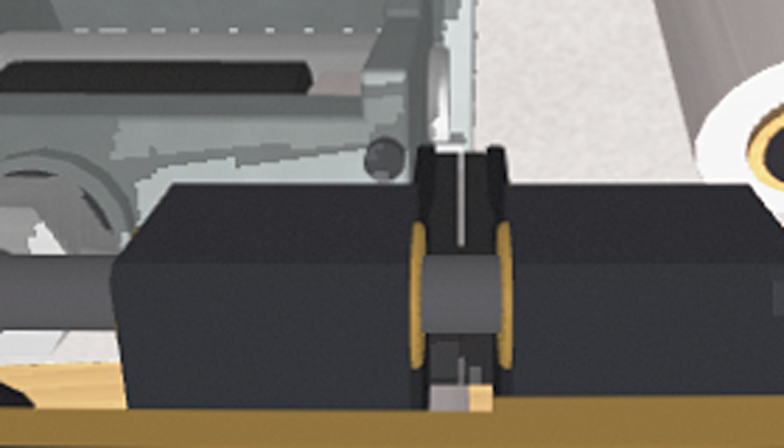

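Emit:
servo_tool --increments '[[[-0.002,0,0,0,0,0,-1],[-0.004,0,0,0,0,0,-1],[-0.006,0,-0.0005,0,0,0,-1],[-0.008,0,-0.0005,0,0,0,-1],[-0.01,0,-0.001,0,0,0,-1],[-0.01,0,-0.001,0,0,0,-1],[-0.01,0,-0.001,0,0,0,-1]]]'

```text
time_s: 27.1
tool_pos: [0.5564, 0.0589, 0.196]
tool_rot: [-179.9, 26.4, 174.8]
force: [-6.1, 2.6, -4.3]
grip_width: 0.0004
```

Run:
```python
from cell import env
from ik import *
o=env.get_obs();pushlev(o)
```

```text
L [-11.2 105.1 -63.4] F [-7.63  2.05 -0.59] torque(y=.097) 0.763 tot 0.674 lever az~ 83.4 27.1
```

Run:
```python
from cell import env
from ik import *
c=env.read_camera("top");crop(c,270,200,400,290,6,"t22");c=env.read_camera("side");crop(c,200,100,330,280,4,"s22")
for i in range(4):
    env.read_camera("side");pushlev(env.get_obs())
```

```text
L [-11.  105.1 -63.3] F [-7.85  1.78 -0.62] torque(y=.097) 0.782 tot 0.689 lever az~ 83.3 27.25
L [-11.  105.1 -63.3] F [-7.55  1.95  0.48] torque(y=.097) 0.755 tot 0.672 lever az~ 83.2 27.3
L [-10.9 105.1 -63.3] F [-7.36  1.17 -0.44] torque(y=.097) 0.728 tot 0.645 lever az~ 83.2 27.35
L [-11.  105.  -63.4] F [-8.3   1.85 -0.5 ] torque(y=.097) 0.827 tot 0.716 lever az~ 83.2 27.4
```

View pics/t22.png

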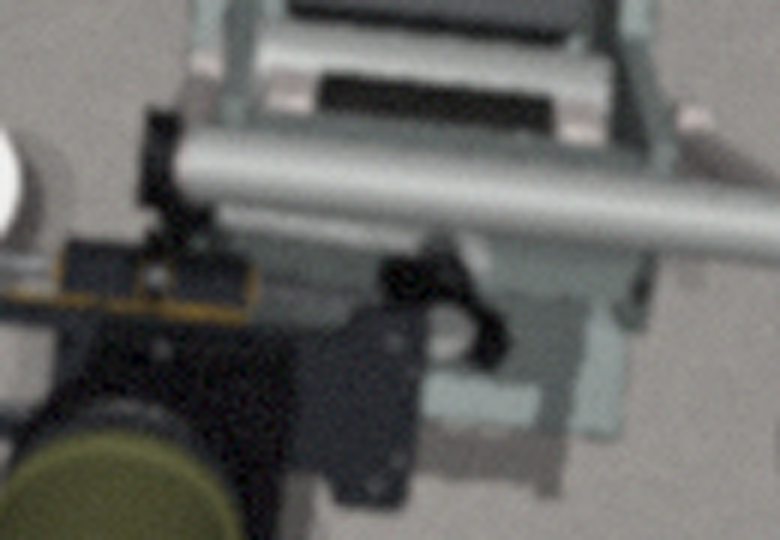

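View pics/s22.png

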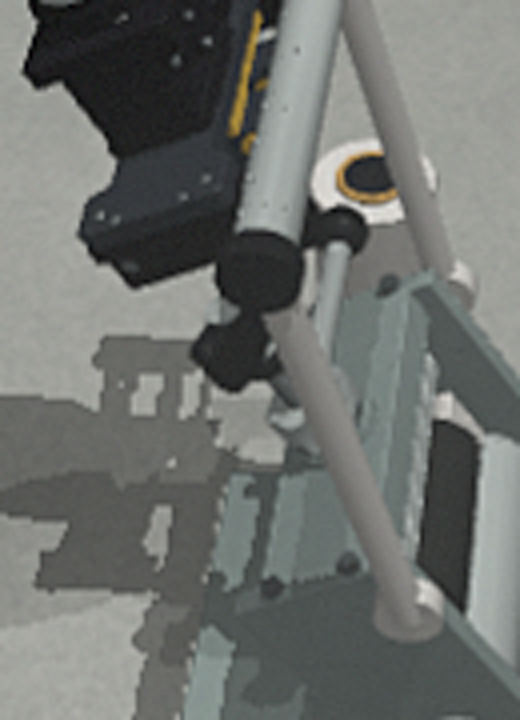

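Run:
```python
from cell import env
from ik import *
o=env.get_obs();pushlev(o)
RR=toolR(180,-3);L=loc(o['tool_pos'])*1e3
for k in range(2,24,3): print(k,inc(o,W((L[0]+k,104-k*.15,-63.5)),RR),round(clear(W((L[0]+k,104-k*.15,-63.5)),RR,ROLL)-12))
```

```text
L [-11.  105.  -63.4] F [-8.3   1.85 -0.5 ] torque(y=.097) 0.827 tot 0.716 lever az~ 83.2 27.4
2 [-0.002, -0.0013, 0.0, -0.06, -0.55, 0.04] 53
5 [-0.005, -0.0018, -0.0002, -0.06, -0.55, 0.04] 50
8 [-0.008, -0.0022, -0.0003, -0.06, -0.55, 0.04] 47
11 [-0.011, -0.0027, -0.0005, -0.06, -0.55, 0.04] 44
14 [-0.014, -0.0031, -0.0007, -0.06, -0.55, 0.04] 41
17 [-0.017, -0.0036, -0.0009, -0.06, -0.55, 0.04] 38
20 [-0.02, -0.0041, -0.0011, -0.06, -0.55, 0.04] 35
23 [-0.023, -0.0045, -0.0013, -0.06, -0.55, 0.04] 32
```

Emit:
servo_tool --increments '[[[-0.002,-0.001,0,0,0,0,-1],[-0.004,-0.001,0,0,0,0,-1],[-0.006,-0.002,0,0,0,0,-1],[-0.008,-0.002,0,0,0,0,-1]]]'

```text
time_s: 27.8
tool_pos: [0.5622, 0.0582, 0.199]
tool_rot: [-180.0, 26.3, 174.9]
force: [-12.0, 5.5, -2.6]
grip_width: 0.0001
```

Run:
```python
from cell import env
from ik import *
o=env.get_obs();pushlev(o);env.read_camera("side");env.read_camera("side");pushlev(env.get_obs())
```

```text
L [ -4.6 104.8 -63.7] F [-12.11   4.43   3.95] torque(y=.097) 1.253 tot 1.146 lever az~ 79.5 27.8
L [ -3.5 104.8 -63.6] F [-9.12  4.7   1.11] torque(y=.097) 0.974 tot 0.889 lever az~ 78.8 27.9
```

Emit:
servo_tool --increments '[[[-0.002,0,0,0,0,0,-1],[-0.004,-0.0005,0,0,0,0,-1],[-0.006,-0.001,-0.0003,0,0,0,-1],[-0.008,-0.0015,-0.0004,0,0,0,-1],[-0.01,-0.0015,-0.0005,0,0,0,-1]]]'

```text
time_s: 28.4
tool_pos: [0.5702, 0.0566, 0.2035]
tool_rot: [180.0, 26.2, 174.9]
force: [-15.0, 7.5, -3.8]
grip_width: 0.0007
```

Run:
```python
from cell import env
from ik import *
o=env.get_obs();pushlev(o);env.read_camera("side");c=env.read_camera("wrist");pushlev(env.get_obs());crop(c,160,180,440,340,2.8,"w23")
c=env.read_camera("top");crop(c,270,200,400,290,6,"t23");c=env.read_camera("side");crop(c,200,100,330,280,4,"s23")
```

```text
L [  4.6 103.9 -63.9] F [-15.42   6.15   4.47] torque(y=.097) 1.663 tot 1.559 lever az~ 74.0 28.4
L [  4.5 103.9 -63.9] F [-13.15   5.56   4.86] torque(y=.097) 1.425 tot 1.284 lever az~ 74.0 28.5
```

View pics/t23.png

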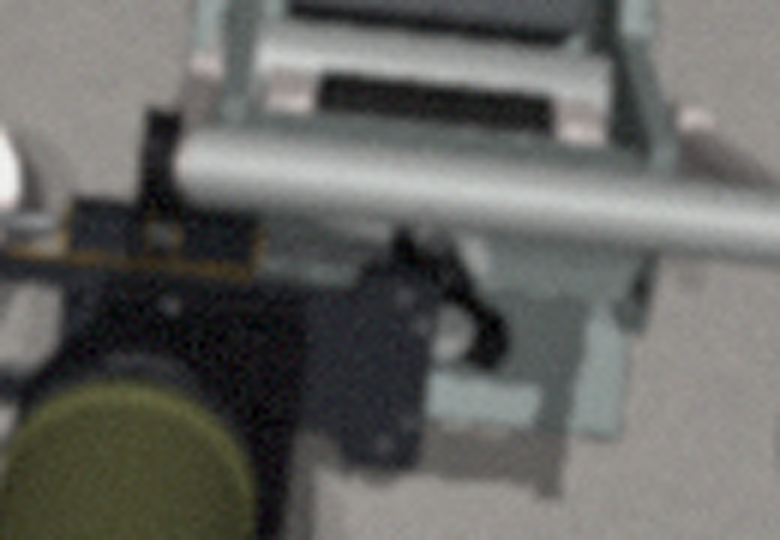

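View pics/s23.png

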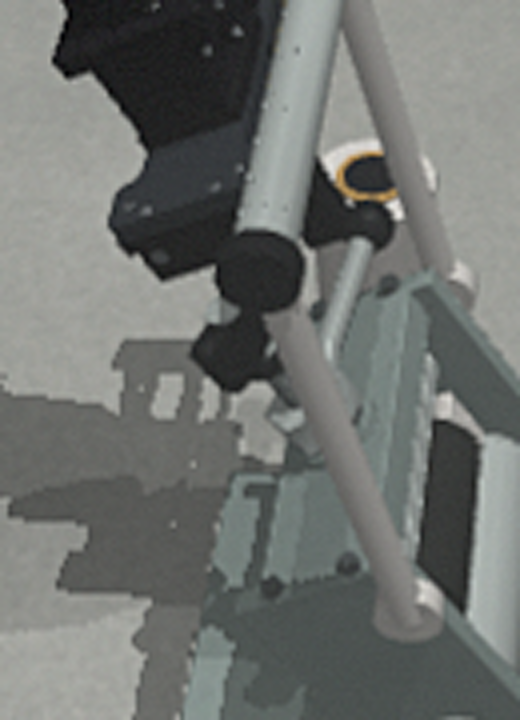

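Emit:
servo_tool --increments '[[[0.02,0.001,0,0,0,0,-1],[0.05,0.001,0,0,0,0,-1],[0.07,0.001,-0.02,0,0,0,-1],[0.08,0.001,-0.05,0,10,0,-1],[0.08,0.02,-0.09,0,15,0,-1],[0.08,0.04,-0.1,0,15,0,-1],[0.08,0.06,-0.1,0,15,0,-1],[0.08,0.06,-0.1,0,15,0,-1],[0.08,0.06,-0.1,0,15,0,-1],[0.08,0.06,-0.1,0,15,0,-1]]]'

```text
time_s: 29.6
tool_pos: [0.4645, 0.1224, 0.2603]
tool_rot: [-179.9, 11.8, 174.7]
force: [-0.9, -0.4, 0.3]
grip_width: 0.0002
```

Run:
```python
from cell import env
from ik import *
o=env.get_obs();feel(o);print(o['qpos'].round(1),o['tool_pos'])
c=env.read_camera("wrist");cv2.imwrite("pics/w24.png",c["frame"])
c=env.read_camera("top");crop(c,230,160,450,290,3.6,"t24");c=env.read_camera("side");crop(c,200,100,400,390,2,"s24")
```

```text
L [-63.3 159.9  40.9] F [-0.56 -0.49  0.66] T [ 0.081  0.164 -0.062] t 29.6
[-12.5 -11.6  -8.3 111.3   3.8  69.7  63. ] [0.46454814 0.1223927  0.26029699]
```

View pics/t24.png

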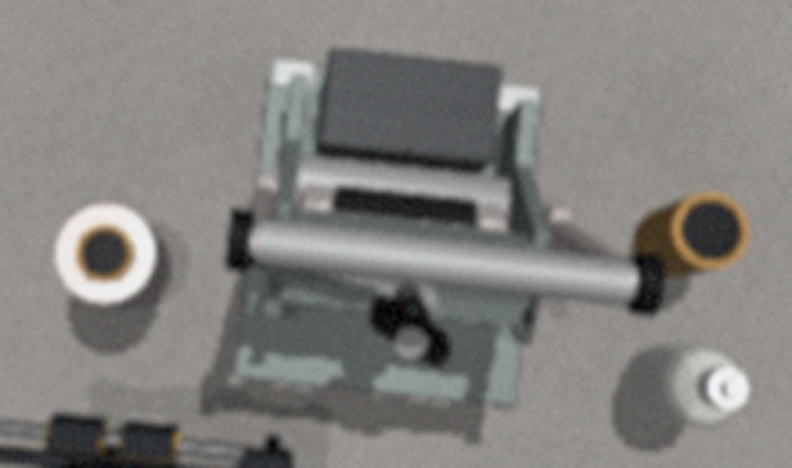

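View pics/w24.png

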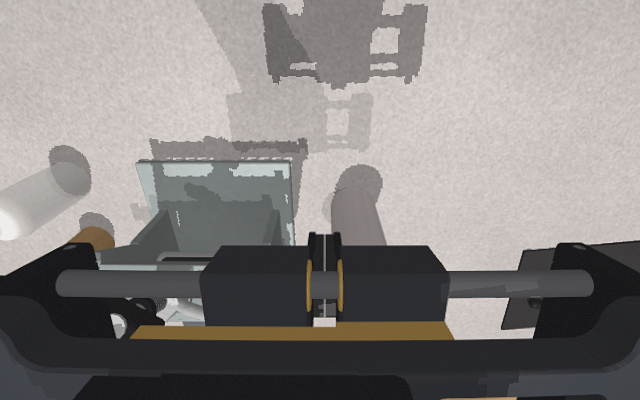

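View pics/s24.png

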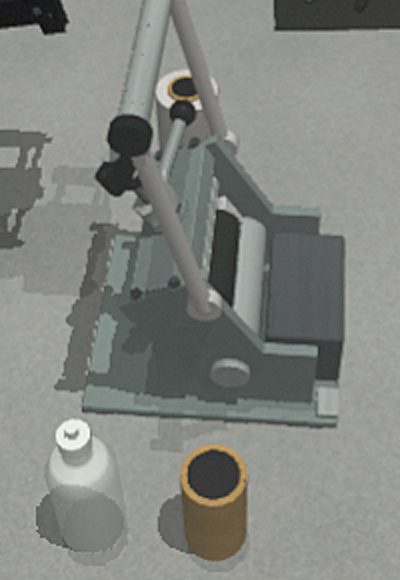

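Run:
```python
from cell import env
print(env.sign_off())
```

```text
the job is handed in; nothing more can be done
None
```

The nip is set, the jam nut is tight again, and the job was handed in at about 29.6 s of the 72 s allowed. No verdict came back.

- **Slackening:** I gripped the lever ball and swung it about 59° (1.04 rad) anticlockwise. By the end only slack-level torque was left.
- **Winding down:** I pushed the wing bar round clockwise with closed fingers, about 100° in all. The torque held near 0.05 N m until the bar had turned about 84°. It then rose at roughly 0.5 to 0.8 N m per rad, and I stopped about 16° past first contact, against the 45° allowed, at about 0.2 N m.
- **Tightening:** The lever swung back clockwise to about 74°, well past its starting angle of 132°. The last readings were 1.3 to 1.4 N m held and about 1.6 N m while moving.

**Last checks:**
- The last pictures show the wing knob where I left it after winding.
- The roll, core and bottle stand where they were.
- The arm is clear and touching nothing.

**What disagreed:**
- **Gripped readings:** While the ball was gripped, the force reading put the nut torque too high, because the grip was twisting against the ball. I let go and finished by pushing, first with an open finger and then with the fingers closed.
- **Torque estimates:** My two estimates of nut torque, one from the force alone and one from the wrist moment, differed by about 0.1 to 0.2 N m in the later pushes. Readings taken at rest were lower than those while moving. Both at-rest estimates ended above 1.2 N m.
- **Not seen directly:** I judged the foot's contact with the pressure bar by torque only. No picture shows it.

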